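Clear the autosampler carrier and consolidate the vial racks

TASK

The run is over. Lift the carrier's retaining plate straight up off its two locating pins, keeping it level and not dragging it against them, until it is clear, and lay it flat in the middle of the blue mat. Gather every vial, from the carrier and from the two part-filled white racks, upright and fully home in the green rack, and stack the two emptied white racks squarely one on the other on top of the empty white one. The vials are glass, so set them down and never drop them, and leave the small tub and the marker pen where they are.

Things in the scene. Friction and masses are not known exactly. Their poses are not given: they have to be found in the camera images.
- carrier: autosampler sample carrier on the bench, aluminium, does not move: base 120 mm (x) by 222 mm (y); origin at the centre of its underside, z up. A black block in its middle, 100 by 74 mm, top 36 mm above the bench, has four open vial holes 28 mm wide at x = -31, 31 and y = -17, 17 mm, floor 10 mm above the bench. End cheeks (90 mm in x, 22 mm thick, 88 mm high) stand at y = -95 and 95 mm.
- pin_l (a point): tip of the steel locating pin (10 mm diameter, upright) on the carrier's cheek at its y = 95 mm, x = 0; 133 mm above the bench, 45 mm above the cheek, so it sticks out 37 mm above the seated plate.
- pin_r (a point): tip of the other, identical locating pin, on the cheek at the carrier's y = -95 mm.
- plate: loose grey metal retaining plate, 100 mm (x) by 220 mm (y) by 8 mm, about 0.4 kg, balanced; origin at the centre of its underside, z up. It starts level on the carrier's cheeks (underside 88 mm up, 3 mm over the vial caps), axes along the carrier's, its two brass-bushed 12.2 mm holes (x = 0, y = -95 and 95 mm; bushes 21 mm wide, 12 mm above the plate) round the pins, 1.1 mm of play: it jams if cocked.
- handle (a point): middle of the plate's black bridge handle, 36 mm above the centre of its underside: a straight bar along the plate's y, 14 mm wide (x), 100 mm long, from 26 to 46 mm above the underside, on posts at y = -42 and 42 mm.
- mat: blue rubber mat fixed to the bench, 140 mm (x) by 240 mm (y) by 3 mm; origin at the centre of its underside; the place for the retaining plate.
- rack_a: green single-row vial rack, 38 mm (x) by 210 mm (y) by 30 mm high, 160 g, loose; origin at the centre of its underside, z up, y along the row. Six open holes 28 mm wide and 26 mm deep (floor 4 mm above the underside) at x = 0, y = -85, -51, -17, 17, 51 and 85 mm. The storage rack: holds one vial at the start.
- rack_b: white single-row vial rack, 38 mm (x) by 210 mm (y) by 30 mm high, 160 g, loose; origin at the centre of its underside, z up, y along the row. Six open holes 28 mm wide and 26 mm deep (floor 4 mm above the underside) at x = 0, y = -85, -51, -17, 17, 51 and 85 mm. Part-filled at the start (one vial).
- rack_c: white single-row vial rack, 38 mm (x) by 210 mm (y) by 30 mm high, 160 g, loose; origin at the centre of its underside, z up, y along the row. Six open holes 28 mm wide and 26 mm deep (floor 4 mm above the underside) at x = 0, y = -85, -51, -17, 17, 51 and 85 mm. Part-filled at the start (one vial).
- rack_e: white single-row vial rack, 38 mm (x) by 210 mm (y) by 30 mm high, 160 g, loose; origin at the centre of its underside, z up, y along the row. Six open holes 28 mm wide and 26 mm deep (floor 4 mm above the underside) at x = 0, y = -85, -51, -17, 17, 51 and 85 mm. Empty from the start: the bottom of the stack of empties.
- vial_a1: 20 ml glass sample vial, amber with a white label band and blue cap, 23 mm diameter, 75 mm tall (glass straight to 62 mm, cap 20.5 mm wide above), 32 g; origin at the centre of its underside, z up along the vial. At the start in the green rack. May be absent.
- vial_a2: 20 ml glass sample vial, amber with a white label band and blue cap, 23 mm diameter, 75 mm tall (glass straight to 62 mm, cap 20.5 mm wide above), 32 g; origin at the centre of its underside, z up along the vial. At the start in the green rack. May be absent.
- vial_a3: 20 ml glass sample vial, amber with a white label band and blue cap, 23 mm diameter, 75 mm tall (glass straight to 62 mm, cap 20.5 mm wide above), 32 g; origin at the centre of its underside, z up along the vial. At the start in the green rack. May be absent.
- vial_b1: 20 ml glass sample vial, amber with a white label band and blue cap, 23 mm diameter, 75 mm tall (glass straight to 62 mm, cap 20.5 mm wide above), 32 g; origin at the centre of its underside, z up along the vial. At the start in white rack rack_b. May be absent.
- vial_b2: 20 ml glass sample vial, amber with a white label band and blue cap, 23 mm diameter, 75 mm tall (glass straight to 62 mm, cap 20.5 mm wide above), 32 g; origin at the centre of its underside, z up along the vial. At the start in white rack rack_b. May be absent.
- vial_c1: 20 ml glass sample vial, amber with a white label band and blue cap, 23 mm diameter, 75 mm tall (glass straight to 62 mm, cap 20.5 mm wide above), 32 g; origin at the centre of its underside, z up along the vial. At the start in white rack rack_c. May be absent.
- vial_c2: 20 ml glass sample vial, amber with a white label band and blue cap, 23 mm diameter, 75 mm tall (glass straight to 62 mm, cap 20.5 mm wide above), 32 g; origin at the centre of its underside, z up along the vial. At the start in white rack rack_c. May be absent.
- vial_n1: 20 ml glass sample vial, amber with a white label band and blue cap, 23 mm diameter, 75 mm tall (glass straight to 62 mm, cap 20.5 mm wide above), 32 g; origin at the centre of its underside, z up along the vial. At the start in the carrier, under the retaining plate. May be absent.
- vial_n2: 20 ml glass sample vial, amber with a white label band and blue cap, 23 mm diameter, 75 mm tall (glass straight to 62 mm, cap 20.5 mm wide above), 32 g; origin at the centre of its underside, z up along the vial. At the start in the carrier, under the retaining plate. May be absent.
- vial_n3: 20 ml glass sample vial, amber with a white label band and blue cap, 23 mm diameter, 75 mm tall (glass straight to 62 mm, cap 20.5 mm wide above), 32 g; origin at the centre of its underside, z up along the vial. At the start in the carrier, under the retaining plate. May be absent.
- vial_n4: 20 ml glass sample vial, amber with a white label band and blue cap, 23 mm diameter, 75 mm tall (glass straight to 62 mm, cap 20.5 mm wide above), 32 g; origin at the centre of its underside, z up along the vial. At the start in the carrier, under the retaining plate. May be absent.
- cap_tub: bystander: small round white tub with a blue lid, 64 mm diameter, 38 mm tall; origin at the centre of its underside. Not to be disturbed.
- marker: bystander: flat black and red marker pen lying on the bench, 120 mm (its x) by 15 mm by 13 mm high; origin at the centre of its underside. Not to be disturbed.

How it is judged:
On the way, in this order (a step that is already met when the one before it is completed fails the run):
1. the retaining plate is lifted level, clear of both pins (z of plate in the frame of carrier above 0.135 m and angle between plate's own z axis and vertical below 0.12 rad), for 0.1 s.
2. the retaining plate lies flat on the mat (horizontal distance between plate and mat below 0.045 m and angle between plate's own z axis and vertical below 0.06 rad and height (world z) of plate below 0.012 m and linear speed of plate below 0.03 m/s), for 0.2 s.
At the end, for the whole second after the job is handed in: the plate lies flat on the blue mat (centre within 45 mm of the mat's), every vial stands upright on the floor of a hole of the green rack, the two other white racks lie one on the other on the rack that was empty (centres within 14 mm, turned less than 0.17 rad, level), and all is at rest (all of step 2 and z of vial_a1 in the frame of rack_a between -0.005 and 0.01 m and x of vial_a1 in the frame of rack_a between -0.012 and 0.012 m and y of vial_a1 in the frame of rack_a between -0.1 and 0.1 m and angle between each of vial_a1, vial_a2, vial_a3, vial_b1, vial_b2, vial_c1, vial_c2, vial_n1, vial_n2, vial_n3, vial_n4's own z axis and vertical below 0.2 rad and linear speed of each of vial_a1, vial_a2, vial_a3, vial_b1, vial_b2, vial_c1, vial_c2, vial_n1, vial_n2, vial_n3, vial_n4, rack_b, rack_c below 0.03 m/s and z of vial_a2 in the frame of rack_a between -0.005 and 0.01 m and x of vial_a2 in the frame of rack_a between -0.012 and 0.012 m and y of vial_a2 in the frame of rack_a between -0.1 and 0.1 m and z of vial_a3 in the frame of rack_a between -0.005 and 0.01 m and x of vial_a3 in the frame of rack_a between -0.012 and 0.012 m and y of vial_a3 in the frame of rack_a between -0.1 and 0.1 m and z of vial_b1 in the frame of rack_a between -0.005 and 0.01 m and x of vial_b1 in the frame of rack_a between -0.012 and 0.012 m and y of vial_b1 in the frame of rack_a between -0.1 and 0.1 m and z of vial_b2 in the frame of rack_a between -0.005 and 0.01 m and x of vial_b2 in the frame of rack_a between -0.012 and 0.012 m and y of vial_b2 in the frame of rack_a between -0.1 and 0.1 m and z of vial_c1 in the frame of rack_a between -0.005 and 0.01 m and x of vial_c1 in the frame of rack_a between -0.012 and 0.012 m and y of vial_c1 in the frame of rack_a between -0.1 and 0.1 m and z of vial_c2 in the frame of rack_a between -0.005 and 0.01 m and x of vial_c2 in the frame of rack_a between -0.012 and 0.012 m and y of vial_c2 in the frame of rack_a between -0.1 and 0.1 m and z of vial_n1 in the frame of rack_a between -0.005 and 0.01 m and x of vial_n1 in the frame of rack_a between -0.012 and 0.012 m and y of vial_n1 in the frame of rack_a between -0.1 and 0.1 m and z of vial_n2 in the frame of rack_a between -0.005 and 0.01 m and x of vial_n2 in the frame of rack_a between -0.012 and 0.012 m and y of vial_n2 in the frame of rack_a between -0.1 and 0.1 m and z of vial_n3 in the frame of rack_a between -0.005 and 0.01 m and x of vial_n3 in the frame of rack_a between -0.012 and 0.012 m and y of vial_n3 in the frame of rack_a between -0.1 and 0.1 m and z of vial_n4 in the frame of rack_a between -0.005 and 0.01 m and x of vial_n4 in the frame of rack_a between -0.012 and 0.012 m and y of vial_n4 in the frame of rack_a between -0.1 and 0.1 m and horizontal distance between each of rack_b, rack_c and rack_e below 0.014 m and angle between the y axis of each of rack_b, rack_c and the y axis of rack_e, either way round below 0.17 rad and angle between each of rack_b, rack_c, rack_e, rack_a's own z axis and vertical below 0.08 rad and height (world z) of each of rack_e, rack_a below 0.008 m and ((z of rack_b in the frame of rack_e between 0.024 and 0.036 m and z of rack_c in the frame of rack_e between 0.054 and 0.066 m) or (z of rack_c in the frame of rack_e between 0.024 and 0.036 m and z of rack_b in the frame of rack_e between 0.054 and 0.066 m))); the robot touches nothing.
It fails at once if the plate is cocked by more than 0.08 rad while the pins are still in its holes (angle between plate's own z axis and vertical above 0.08 rad and z of plate in the frame of carrier below 0.13 m and horizontal distance between plate and carrier below 0.03 m).
It fails at once if the plate, raised off its seat, is dragged or jammed against the pins with over 20 N (contact force between plate and carrier above 20 N and z of plate in the frame of carrier above 0.093 m).
It fails at once if a vial is dropped (moves faster than 1.2 m/s while not held) ((linear speed of vial_a1 above 1.2 m/s and contact force between the fingers and vial_a1 below 0.1 N) or (linear speed of vial_a2 above 1.2 m/s and contact force between the fingers and vial_a2 below 0.1 N) or (linear speed of vial_a3 above 1.2 m/s and contact force between the fingers and vial_a3 below 0.1 N) or (linear speed of vial_b1 above 1.2 m/s and contact force between the fingers and vial_b1 below 0.1 N) or (linear speed of vial_b2 above 1.2 m/s and contact force between the fingers and vial_b2 below 0.1 N) or (linear speed of vial_c1 above 1.2 m/s and contact force between the fingers and vial_c1 below 0.1 N) or (linear speed of vial_c2 above 1.2 m/s and contact force between the fingers and vial_c2 below 0.1 N) or (linear speed of vial_n1 above 1.2 m/s and contact force between the fingers and vial_n1 below 0.1 N) or (linear speed of vial_n2 above 1.2 m/s and contact force between the fingers and vial_n2 below 0.1 N) or (linear speed of vial_n3 above 1.2 m/s and contact force between the fingers and vial_n3 below 0.1 N) or (linear speed of vial_n4 above 1.2 m/s and contact force between the fingers and vial_n4 below 0.1 N)).
It fails at once if the tub or the marker is moved more than 30 mm (distance of any of cap_tub, marker from where it was at the start of the episode above 0.03 m).
Of vial_a1, vial_a2, vial_a3 only 1 to 1 are there at a start; the rules pass over those that are not, and their reading is None.
Of vial_b1, vial_b2 only 1 to 1 are there at a start; the rules pass over those that are not, and their reading is None.
Of vial_c1, vial_c2 only 1 to 1 are there at a start; the rules pass over those that are not, and their reading is None.
Of vial_n1, vial_n2, vial_n3, vial_n4 only 1 to 3 are there at a start; the rules pass over those that are not, and their reading is None.
At some moment in a run one of rack_a may be knocked a few centimetres aside while the robot is not near it.
It also fails if it takes over 210 s, if anything falls off the work surface, if the arm or the gripper's body presses on something with over 40 N, if the wrist force passes 120 N, or if a joint passes its speed limit or range.

ROBOT

A 6-joint arm with a two-finger parallel gripper is mounted at the origin on the work surface. World frame = base frame: x ahead of the robot, y to its left, z up, the work surface at z = 0. Lengths are in m, angles in rad, forces in N, time in s.
With the tool pointing down it reaches from about 0.3 to 0.775 m from the base axis. Payload 14.6 kg.
Tool frame: the origin (TCP) lies midway between the tips of the shut fingers; the grasp point (between the pads) lies 19 mm behind it (bot.grip_point_offset is the distance from the TCP to the grasp point, in m); z points along the fingers, y is the line along which they close (so a half turn about z gives the same grasp; the last joint's range is limited). The gripper opens to 94 mm and grips with 3 to 60 N. Pads are 16 mm wide; open, the fingers measure 119 mm over their backs; the gripper's body (75 mm by 177 mm) begins 78 mm behind the grasp point.
Start: joints at [-1.283, 0.3, 1.521, -0, 1.321, -0.067], TCP at [0.191, -0.516, 0.205] pointing down, gripper open.
Joint ranges: [-3.03, 3.03], [-0.79, 2.21], [0.23, 2.52], [-1.04, 4.18], [0, 3.07], [-2.55, 2.55]. Speed limits (rad/s): [2.22, 2.22, 2.57, 3.14, 3.14, 3.14].

INTERFACE

Orientations are given as a rotation vector (axis times angle).
In Python, from station import bot gives the robot as it stands.
- The arm moves only by the tool arm_command, never from a script. Its argument "plan" is a list of rows, each a list of 7 numbers: the turn, a rotation vector about the tool's x, y, z scaled (see below), then the shift along the tool's x, y, z scaled (see below), then the opening, from -1 (shut) to 1 (fully open). A call has 1 to 10 rows; each row is the pose to reach, as a shift and turn from the pose commanded when the call began, along the tool's axes at that moment; what a row does not reach only later rows make up. The controller multiplies each number of a shift by 0.8 m and each number of a turn by pi/4 rad. A row lasts 1/12 s, in which the tool goes at most 41.7 mm and 7.16 degrees, less where a joint would pass 70% of its speed; a pose out of reach is approached as far as the arm can. A call with a number of a shift or a turn outside -1 to 1 is refused whole. A call with a gripper value outside its range is refused whole. The fingers move at their own pace and stop on an object; "grip_force" is the grip in N (left out, the last holds). Time passes only in rows, so rows that repeat a pose let the fingers close. It gives the time, the measured TCP pose, the force, the opening and the grip force at its end, in the units of the state.
- bot.sense(): the state, without advancing time (a new reading comes with each control period).
- bot.get_image(name): name is "scene" or "top"; returns a dict with "img" (384x512x3 uint8, red, green, blue), "vfov" (degrees; the focal length in pixels is half the picture's height over the tangent of half this angle, whatever the lens; pixels are square), "cx", "cy" (the principal point, pixels), "dist_coeffs" ([k1, k2, p1, p2, k3] as OpenCV has them; the pictures are not rectified), "extrinsics" (4x4, takes a point from world to camera coordinates). Camera axes: x right, y up, looking along -z (the intrinsics and any distortion apply to the point x, -y, -z); pixel columns grow to the right and rows downward; lengths in m; the calibration is good to about 2 mm. A picture is of the moment at which its call begins. There is no depth.
- bot.sign_off(): hands the job in; it is judged then, once.
The state is a dict: "time": time; "joints": joint angles; "joint_velocities": joint speeds; "joint_torque": joint torques, N m; "tool_pos": TCP position; "orientation": TCP orientation; "force": force on the tool from outside, world axes, zero at the start; "torque": the same for the moment, N m; "opening": finger opening in m; "gripper_force": force on a finger pad.
Only numpy, scipy, OpenCV 4.12 (cv2) and the standard library are available. Lean on these libraries where they do the work, as an engineer would, in place of code of your own. Each camera call takes 0.05 s, during which the arm holds its last target. There are 200 camera calls.

## Working session

There is one attempt and no reset: what is moved stays moved. The work goes in short steps, Python scripts to look and compute and a tool call to move; the robot and the scene stay as the last step left them, time stands still between calls to the robot, and variables do not carry over. Pictures are saved under pics/ and viewed, at most 14 in all, crops included, and the job is handed in when it is done.

Besides the shell and the picture viewer there is one more tool, called after "Request:" by a JSON object that holds its "name" and its "arguments". arm_command: Moves the arm, as the interface text tells. Its arguments: {"type":"object","properties":{"plan":{"type":"array"},"grip_force":{"type":"number"}},"required":["plan"]}

```bash
ls; mkdir -p pics; python3 - <<'E'
from station import bot
import cv2,numpy as np
for n in("scene","top"):
    d=bot.get_image(n); cv2.imwrite(f"pics/{n}0.png",cv2.resize(d["img"][:,:,::-1],None,fx=1.5,fy=1.5)); np.save(f"pics/{n}0.npy",d["img"])
    print(n,d["vfov"],d["cx"],d["cy"],d["dist_coeffs"]); print(np.round(d["extrinsics"],3).tolist())
s=bot.sense();print(s["time"],s["tool_pos"],s["orientation"],s["opening"])
E
```

```text
pics
scene 51.26033199142539 255.55651895151797 197.71599132681428 [-0.0646488  0.         0.         0.         0.       ]
[[-0.05, 0.999, 0.018, 0.064], [-0.616, -0.045, 0.786, 0.239], [0.786, 0.028, 0.618, -1.408], [0.0, 0.0, 0.0, 1.0]]
top 56.0966732663004 259.3977459620853 195.67742632406575 [-0.06989264  0.          0.          0.          0.        ]
[[-0.012, -1.0, 0.005, -0.036], [0.994, -0.012, 0.107, -0.522], [-0.107, 0.006, 0.994, -1.002], [0.0, 0.0, 0.0, 1.0]]
0.1 [ 0.1910162  -0.51551331  0.20495738] [-3.09124893e+00 -5.54225299e-01  1.59471538e-04] 0.0938665882342522
```

View pics/scene0.png

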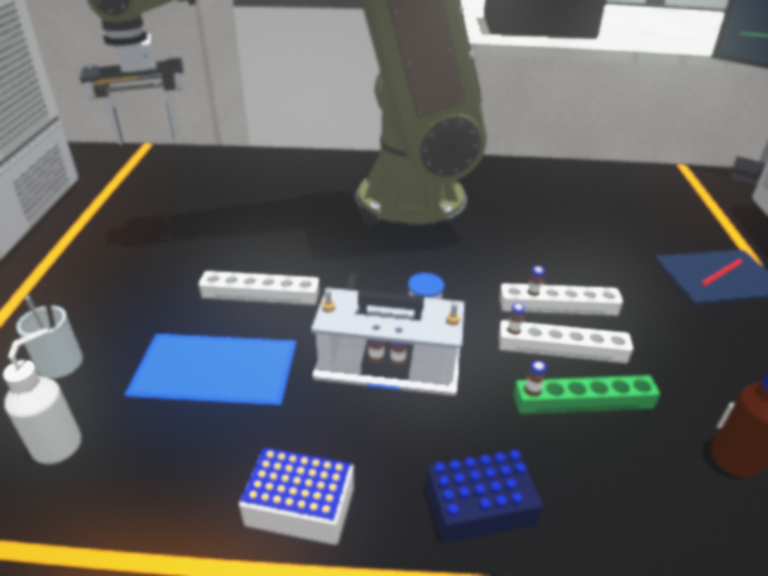

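View pics/top0.png

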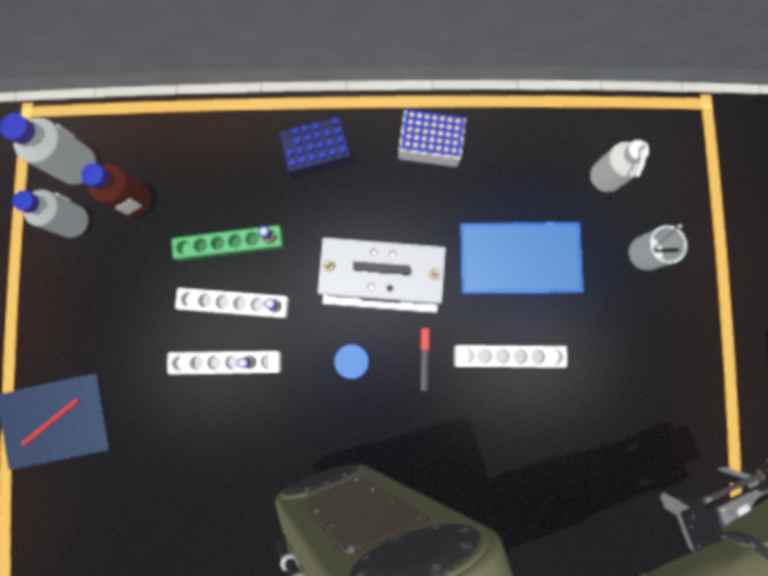

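The scene view shows the plate on the carrier (plate centre at about (390,315), pins at (328,300) and (453,313)). The mat is at (215,367), the empty rack at (260,288), and the two white racks at (560,298) and (565,340). The green rack is at (587,393). The top view shows the same layout, with the handle at (382,268), the tub at (351,361) and the marker at (425,360).

```bash
cat > h.py <<'E'
import numpy as np, cv2
from station import bot
from scipy.spatial.transform import Rotation as R
def shot(n):
    d=bot.get_image(n); im=d["img"]; f=im.shape[0]/2/np.tan(np.radians(d["vfov"]/2))
    d["K"]=np.array([[f,0,d["cx"]],[0,f,d["cy"]],[0,0,1]]); d["hsv"]=cv2.cvtColor(im,cv2.COLOR_RGB2HSV).astype(int)
    E=np.array(d["extrinsics"]); d["R"],d["t"]=E[:3,:3],E[:3,3]; d["C"]=-d["R"].T@d["t"]; return d
def rays(d,px):
    u=cv2.undistortPoints(np.array(px,float).reshape(-1,1,2),d["K"],np.array(d["dist_coeffs"])).reshape(-1,2)
    return np.c_[u[:,0],-u[:,1],-np.ones(len(u))]@d["R"]
def cast(d,px,z):
    v=rays(d,px); return d["C"]+v*((z-d["C"][2])/v[:,2])[:,None]
def proj(d,P):
    q=np.atleast_2d(P)@d["R"].T+d["t"]; q=q*[1,-1,-1]
    return cv2.projectPoints(q,np.zeros(3),np.zeros(3),d["K"],np.array(d["dist_coeffs"]))[0].reshape(-1,2)
def tri(ds,pxs):
    A=np.zeros((3,3));b=np.zeros(3)
    for d,p in zip(ds,pxs):
        v=rays(d,[p])[0];v/=np.linalg.norm(v);M=np.eye(3)-np.outer(v,v);A+=M;b+=M@d["C"]
    return np.linalg.solve(A,b)
def comps(m,lo=40,hi=1e9):
    m=m.astype(np.uint8);n,l,s,c=cv2.connectedComponentsWithStats(m)
    return [(c[i],s[i],l==i) for i in range(1,n) if lo<=s[i,4]<=hi]
def box(d,mask,h,z0=0):
    """box of height h on z0 from its silhouette: centre, yaw of long axis, size"""
    cs,_=cv2.findContours(mask.astype(np.uint8),cv2.RETR_EXTERNAL,cv2.CHAIN_APPROX_NONE)
    c=max(cs,key=cv2.contourArea).reshape(-1,2)
    P=cast(d,c,z0+h)[:,:2]; (cc,wh,a)=cv2.minAreaRect((P*1000).astype(np.float32))
    a=np.radians(a); a=a if wh[0]>wh[1] else a+np.pi/2
    u=np.array([np.cos(a),np.sin(a)]); 
    if u[1]<0:u=-u
    v=np.array([u[1],-u[0]]); out=[]; size=[]
    P0=cast(d,c,z0)[:,:2]; C=d["C"][:2]
    for w in(u,v):
        e=[]
        for s in(1,-1):
            q=max(P@w*s); q0=max(P0@w*s)   # far end: top edge; near end: bottom edge
            e.append(s*(max if False else min)(q,q0) if False else s*(q if s*(C@w)<q else q0))
        px=1.4e-3*0  # half pixel
        out.append((e[0]+e[1])/2); size.append(e[0]-e[1])
    return out[0]*u+out[1]*v, np.arctan2(u[1],u[0])-np.pi/2, np.array(size)
def rack(d,mask,z0=0): return box(d,mask,.03,z0)
def go(x,y,z,yaw):
    """tool y (closing line) turned to angle yaw+0 from world x; numbers for the move"""
    s=bot.sense(); Rt=R.from_rotvec(s["orientation"]); best=None
    for k in(0,np.pi):
        cy=np.array([np.cos(yaw+k),np.sin(yaw+k),0]); cz=np.array([0,0,-1.]); T=R.from_matrix(np.c_[np.cross(cy,cz),cy,cz])
        r=(Rt.inv()*T).as_rotvec()
        if best is None or np.linalg.norm(r)<np.linalg.norm(best): best=r
    sh=Rt.inv().apply(np.array([x,y,z])-s["tool_pos"])
    print("go turn",np.round(best/(np.pi/4),4),"shift",np.round(sh/.8,4),"| dist",np.round(np.linalg.norm(sh),4))
def st():
    s=bot.sense(); print("t",round(s["time"],2),"tcp",np.round(s["tool_pos"],4),"rot",np.round(s["orientation"],3),"F",np.round(s["force"],1),"T",np.round(s["torque"],2),"open",round(s["opening"],4),"gf",np.round(s["gripper_force"],1),"j6",np.round(s["joints"],2))
E
python3 - <<'E'
from h import *
d=shot("top"); s=shot("scene")
H,S,V=[d["hsv"][...,i] for i in range(3)]
wh=(S<60)&(V>130); wh[:100]=0; wh[330:]=0
for c,st_,m in comps(wh,200): print("white",np.round(c),st_[:4],[np.round(q,4) for q in rack(d,m)])
for c,st_,m in comps((H>45)&(H<80)&(S>120)&(V>60),100): print("green",np.round(c),[np.round(q,4) for q in rack(d,m)])
bl=(H>95)&(H<135)&(S>110)&(V>70)
for c,st_,m in comps(bl,8):
    if 130<c[1]<320 and c[0]>70:
        print("blue",np.round(c,1),st_[4],"z.003",np.round(cast(d,[c],.003),4)," z.079",np.round(cast(d,[c],.079),4), [np.round(q,4) for q in box(d,m,.003)] if st_[4]>2000 else "")
br=(H>10)&(H<28)&(S>90)&(V>60)
for c,st_,m in comps(br,5):
    if 100<c[1]<260:print("brass top",np.round(c,1),st_[4],np.round(cast(d,[c],.105),4))
red=((H<8)|(H>172))&(S>120)
for c,st_,m in comps(red,20): print("red",np.round(c,1),np.round(cast(d,[c],.01),4))
Hs,Ss,Vs=[s["hsv"][...,i] for i in range(3)]
for c,st_,m in comps((Hs>10)&(Hs<28)&(Ss>90)&(Vs>60),5):
    if c[1]>150 and c[1]<300: print("brass scene",np.round(c,1),st_[4],np.round(cast(s,[c],.105),4))
def crop(d,x0,y0,w,h,k): return cv2.resize(d["img"][y0:y0+h,x0:x0+w,::-1],None,fx=k,fy=k,interpolation=cv2.INTER_CUBIC)
a=crop(d,205,150,100,60,6);b=crop(s,200,180,115,85,5.2)
b=cv2.resize(b,(600,443)); 
o=np.zeros((600,800,3),np.uint8); o[:360//2*1+0]=0
a=cv2.resize(a,(450,270)); b=cv2.resize(b,(430,318)); o[:270,:450]=a; o[275:593,:430]=b
o[275:593,440:800]=cv2.resize(crop(d,100,140,100,115,4),(360,318)); cv2.imwrite("pics/c1.png",o)
E
```

```text
white [ 39. 107.] [ 10 100  53  21] [array([0.7947, 0.641 ]), np.float64(-0.0375), array([0.1526, 0.0533])]
white [286. 104.] [266 100  42  10] [array([ 0.7958, -0.1263]), np.float64(-0.0075), array([0.1205, 0.017 ])]
white [412. 112.] [394 100  39  27] [array([ 0.7778, -0.5114]), np.float64(0.4775), array([0.1205, 0.0683])]
white [ 30. 139.] [ 16 127  30  24] [array([0.7038, 0.652 ]), np.float64(1.185), array([0.0759, 0.055 ])]
white [439. 164.] [420 150  38  29] [array([ 0.6116, -0.5772]), np.float64(0.1821), array([0.1049, 0.0754])]
white [254. 183.] [211 158  86  51] [array([ 0.5594, -0.027 ]), np.float64(-0.0901), array([0.24  , 0.1279])]
white [153. 201.] [116 191  76  21] [array([0.5094, 0.2629]), np.float64(-0.0883), array([0.2126, 0.0433])]
white [341. 237.] [303 230  76  16] [array([ 0.3995, -0.2731]), np.float64(-0.0182), array([0.2108, 0.0425])]
white [148. 241.] [111 233  76  17] [array([0.395 , 0.2769]), np.float64(0.0085), array([0.2094, 0.044 ])]
blue [347.5 171.2] 4029 z.003 [[ 0.5938 -0.3046  0.003 ]]  z.079 [[ 0.5806 -0.2852  0.079 ]] [array([ 0.5937, -0.3051]), np.float64(-0.0059), array([0.2465, 0.1474])]
blue [174.8 150.4] 8 z.003 [[0.6627 0.2079 0.003 ]]  z.079 [[0.6445 0.1902 0.079 ]] 
blue [233.9 240.7] 471 z.003 [[0.394  0.0328 0.003 ]]  z.079 [[0.3953 0.0278 0.079 ]] 
brass top [326.6 112.4] 6965 [[ 0.7396 -0.2283  0.105 ]]
brass top [ 13.3 116.1] 195 [[0.7459 0.6466 0.105 ]]
brass top [  7.8 201.1] 1198 [[0.5063 0.6449 0.105 ]]
red [ 80.8 126. ] [[0.7415 0.4951 0.01  ]]
red [283.  225.4] [[ 0.4363 -0.1096  0.01  ]]
red [ 32.8 281. ] [[0.2802 0.6229 0.01  ]]
brass scene [ 46.9 156.1] 1395 [[ 0.3845 -0.6097  0.105 ]]
brass scene [218.5 204.1] 24 [[ 0.5547 -0.123   0.105 ]]
brass scene [301.8 212.6] 26 [[0.5712 0.0656 0.105 ]]
```

View pics/c1.png

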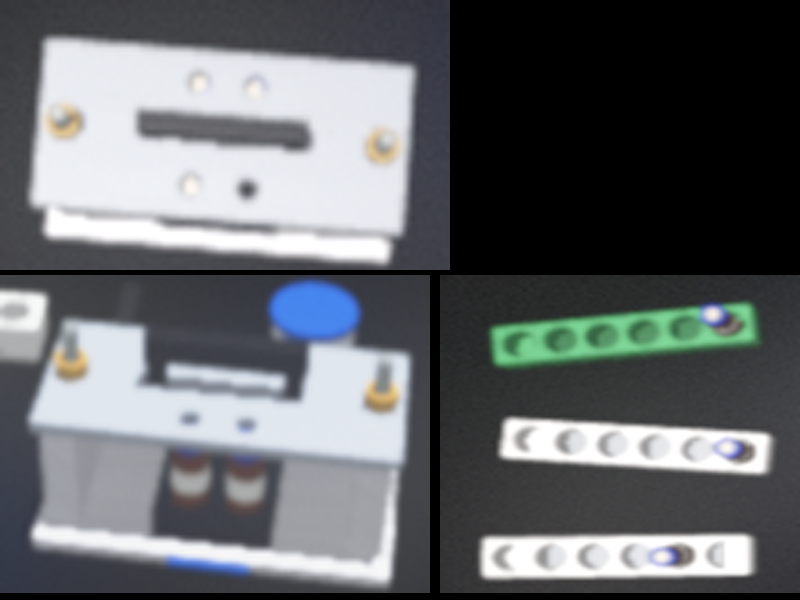

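The crop shows the inspection holes: three are capped and the one at (247,188) is dark. So the carrier holds three vials: two on the far side and one at near-left. The green rack's vial is in its right-end hole, rack_b's vial is in its right-end hole, and rack_c's is in its second hole from the right.

```bash
python3 - <<'E'
from h import *
d=shot("top"); s=shot("scene")
H,S,V=[d["hsv"][...,i] for i in range(3)]; Hs,Ss,Vs=[s["hsv"][...,i] for i in range(3)]
print("green px",d["hsv"][160,130],d["hsv"][167,120],"brass px",d["hsv"][177,219],d["hsv"][180,217])
def wc(m,sat): ys,xs=np.nonzero(m); w=sat[ys,xs]; return np.array([xs@w,ys@w])/w.sum()
B=(H>8)&(H<32)&(S>45)&(V>60)
bt=[(c,st_[4],m) for c,st_,m in comps(B,6) if 205<c[0]<305 and 150<c[1]<210]
Bs=(Hs>8)&(Hs<32)&(Ss>60)&(Vs>50)
bs=[(c,st_[4],m) for c,st_,m in comps(Bs,6) if 205<c[0]<315 and 190<c[1]<225]
for c,a,m in bt: print("top brass",np.round(c,1),a,np.round(cast(d,[(m.nonzero()[1].min()/2+m.nonzero()[1].max()/2,m.nonzero()[0].min()/2+m.nonzero()[0].max()/2)],.104),4))
for c,a,m in bs: print("sc brass",np.round(c,1),a,np.round(cast(s,[c],.102),4))
# handle
hm=(V<110);hm[:160]=0;hm[:,:232]=0;hm[:,278:]=0;hm[193:]=0
for c,st_,m in comps(hm,80):
    r=box(d,m,.020,.114);print("handle",np.round(c,1),st_[:4],[np.round(q,4) for q in r])
# plate outline by top/side edges: mask
pm=(S<60)&(V>130); pm[:,:205]=0;pm[:,305:]=0;pm[:150]=0;pm[212:]=0
cs,_=cv2.findContours(pm.astype(np.uint8),cv2.RETR_EXTERNAL,cv2.CHAIN_APPROX_NONE); c=max(cs,key=cv2.contourArea).reshape(-1,2)
ytop=np.array([[x,c[c[:,0]==x][:,1].min()-.5] for x in range(220,292)]); P=cast(d,ytop,.096); k=np.polyfit(P[:,1],P[:,0],1); print("far edge x=",k)
print("at y=-.027:",np.polyval(k,-.027),"yaw",-np.arctan(k[0]), "centre x",np.polyval(k,-.027)-.05)
xl=[];xr=[]
for y in range(166,190):
    q=c[c[:,1]==y][:,0]; xl.append([q.min()-.5,y]);xr.append([q.max()+.5,y])
L=cast(d,xl,.096);Rr=cast(d,xr,.096)
kl=np.polyfit(L[:,0],L[:,1],1);kr=np.polyfit(Rr[:,0],Rr[:,1],1);print("left",kl,"right",kr, np.polyval(kl,.555),np.polyval(kr,.555))
for c,st_,m in comps((H>40)&(H<90)&(S>70),200): print("green",np.round(c),[np.round(q,4) for q in rack(d,m)])
go(.56,-.03,.2,-.09)
E
```

```text
green px [ 68 119 154] [ 69 121 126] brass px [ 18  17 150] [ 17  32 218]
top brass [219.5 177.5] 24 [[0.5645 0.0649 0.104 ]]
top brass [289.  182.9] 22 [[ 0.5488 -0.1238  0.104 ]]
sc brass [218.6 203.8] 41 [[ 0.55   -0.1235  0.102 ]]
sc brass [301.4 212.4] 40 [[0.5669 0.0653 0.102 ]]
handle [258.  179.1] [237 177  36   6] [array([ 0.5552, -0.0301]), np.float64(-0.0891), array([0.0902, 0.0076])]
far edge x= [0.091957   0.61245071]
at y=-.027: 0.6099678672974799 yaw -0.09169911308030736 centre x 0.5599678672974798
left [-0.09003786  0.13461382] right [-0.08408311 -0.09389391] 0.08464280686317666 -0.14056004045231527
green [148. 162.] [array([0.6279, 0.2746]), np.float64(0.1051), array([0.2158, 0.0442])]
go turn [-4.0000e-04 -3.0000e-04 -1.4337e+00] shift [ 0.6434 -0.4091  0.0067] | dist 0.6099
```

Request:
{"name": "arm_command", "arguments": {"plan": [[0,0,-0.72,0.32,-0.2,0,1],[0,0,-0.72,0.32,-0.2,0,1],[0,0,-0.72,0.32,-0.2,0,1],[0,0,-0.72,0.32,-0.2,0,1],[0,0,-0.72,0.32,-0.2,0,1],[0,0,-0.72,0.32,-0.2,0,1],[0,0,-0.72,0.32,-0.2,0,1],[0,0,-0.72,0.32,-0.2,0,1],[0,0,-0.72,0.32,-0.2,0,1],[0,0,-0.72,0.32,-0.2,0,1]], "grip_force": 20}}

```text
time: 1.13
tool_pos: [0.3755, -0.2769, 0.2055]
orientation: [2.814, 1.397, -0.0]
force: [-0.0, -0.5, 0.6]
opening: 0.0939
gripper_force: 0.0
```

```bash
python3 - <<'E'
from h import *
st();go(.5575,-.029,.2,-.0893)
E
```

```text
t 1.13 tcp [ 0.3755 -0.2769  0.2055] rot [ 2.814  1.397 -0.   ] F [-0.  -0.5  0.6] T [-0.03 -0.03 -0.04] open 0.0939 gf 0.0 j6 [-0.71  0.11  1.75 -0.    1.28 -0.06]
go turn [-0.000e+00  4.000e-04 -7.129e-01] shift [ 0.3844 -0.0061  0.0067] | dist 0.3076
```

Request:
{"name": "arm_command", "arguments": {"plan": [[0,0,-0.713,0.3844,-0.0061,0.0067,-0.15],[0,0,-0.713,0.3844,-0.0061,0.0067,-0.15],[0,0,-0.713,0.3844,-0.0061,0.0067,-0.15],[0,0,-0.713,0.3844,-0.0061,0.0067,-0.15],[0,0,-0.713,0.3844,-0.0061,0.0067,-0.15],[0,0,-0.713,0.3844,-0.0061,0.0067,-0.15],[0,0,-0.713,0.3844,-0.0061,0.0067,-0.15],[0,0,-0.713,0.3844,-0.0061,0.0067,-0.15],[0,0,-0.713,0.3844,-0.0061,0.0067,-0.15],[0,0,-0.713,0.3844,-0.0061,0.0067,-0.15]], "grip_force": 3}}

```text
time: 1.97
tool_pos: [0.5578, -0.0303, 0.1995]
orientation: [-2.32, -2.118, 0.001]
force: [-0.2, 0.2, -1.0]
opening: 0.04
gripper_force: 0.0
```

```bash
python3 - <<'E'
from h import *
st();go(.5575,-.029,.107,-.0893)
d=shot("scene");cv2.imwrite("pics/p1.png",cv2.resize(d["img"][110:300,150:370,::-1],None,fx=3,fy=3,interpolation=cv2.INTER_CUBIC))
E
```

```text
t 1.97 tcp [ 0.5578 -0.0303  0.1995] rot [-2.320e+00 -2.118e+00  1.000e-03] F [-0.2  0.2 -1. ] T [-0.05 -0.08  0.01] open 0.04 gf 0.0 j6 [-0.12  0.32  1.5  -0.    1.32 -0.03]
go turn [-0.0013  0.0003 -0.002 ] shift [ 0.0015 -0.0004  0.1156] | dist 0.0925
```

View pics/p1.png

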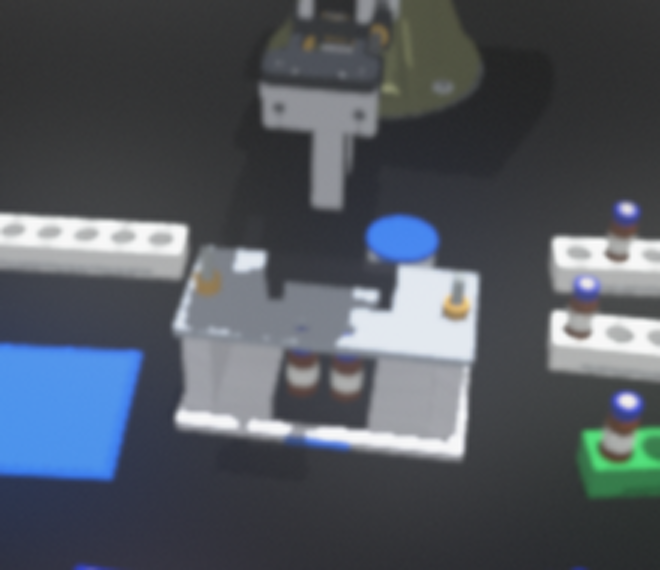

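The gripper is centred above the handle (fingers at (328,190), handle at (330,280)), so I'll descend and close gently.

Request:
{"name": "arm_command", "arguments": {"plan": [[0,0,-0.002,0.0015,-0.0004,0.04,-0.15],[0,0,-0.002,0.0015,-0.0004,0.08,-0.15],[0,0,-0.002,0.0015,-0.0004,0.105,-0.15],[0,0,-0.002,0.0015,-0.0004,0.1156,-0.15],[0,0,-0.002,0.0015,-0.0004,0.1156,-0.15],[0,0,-0.002,0.0015,-0.0004,0.1156,-0.5],[0,0,-0.002,0.0015,-0.0004,0.1156,-0.6],[0,0,-0.002,0.0015,-0.0004,0.1156,-0.62],[0,0,-0.002,0.0015,-0.0004,0.1156,-0.62]], "grip_force": 3}}

```text
time: 2.77
tool_pos: [0.5581, -0.0281, 0.1087]
orientation: [2.317, 2.119, 0.002]
force: [0.0, 0.2, 0.1]
opening: 0.0191
gripper_force: 0.0
```

```bash
python3 - <<'E'
from h import *
st()
E
```

```text
t 2.77 tcp [ 0.5581 -0.0281  0.1087] rot [2.317e+00 2.119e+00 2.000e-03] F [0.  0.2 0.1] T [-0.01 -0.05 -0.02] open 0.0191 gf 0.0 j6 [-0.12  0.42  1.6  -0.    1.12 -0.03]
```

Request:
{"name": "arm_command", "arguments": {"plan": [[0,0,0,0,0,0,-0.68],[0,0,0,0,0,0,-0.75],[0,0,0,0,0,0,-0.9],[0,0,0,0,0,0,-1],[0,0,0,0,0,0,-1],[0,0,0,0,0,0,-1]], "grip_force": 3}}

```text
time: 3.27
tool_pos: [0.5574, -0.0278, 0.1079]
orientation: [-2.318, -2.12, 0.001]
force: [-5.2, 0.4, 4.1]
opening: 0.0141
gripper_force: 3.0
```

```bash
python3 - <<'E'
from h import *
st()
E
```

```text
t 3.27 tcp [ 0.5574 -0.0278  0.1079] rot [-2.318e+00 -2.120e+00  1.000e-03] F [-5.2  0.4  4.1] T [ 0.01  0.95 -0.05] open 0.0141 gf 3.0 j6 [-0.12  0.42  1.6  -0.    1.12 -0.03]
```

Request:
{"name": "arm_command", "arguments": {"plan": [[0,0,0,0,-0.0008,0,-1],[0,0,0,0,-0.0014,0,-1],[0,0,0,0,-0.0014,0,-1],[0,0,0,0,-0.0014,0,-1],[0,0,0,0,-0.0014,0,-1]], "grip_force": 3}}

```text
time: 3.68
tool_pos: [0.5569, -0.0278, 0.1079]
orientation: [2.318, 2.12, 0.001]
force: [3.9, 0.7, 2.1]
opening: 0.0137
gripper_force: 3.0
```

```bash
python3 - <<'E'
from h import *
st()
E
```

```text
t 3.68 tcp [ 0.5569 -0.0278  0.1079] rot [2.318e+00 2.120e+00 1.000e-03] F [3.9 0.7 2.1] T [ 0.02 -0.61  0.  ] open 0.0137 gf 3.0 j6 [-0.12  0.41  1.61  0.    1.12 -0.03]
```

Request:
{"name": "arm_command", "arguments": {"plan": [[0,0,0,0,0.0006,0,-1],[0,0,0,0,0.0006,0,-1],[0,0,0,0,0.0006,0,-1],[0,0,0,0,0.0006,0,-1],[0,0,0,0,0.0006,0,-1]], "grip_force": 30}}

```text
time: 4.1
tool_pos: [0.5569, -0.0278, 0.1079]
orientation: [-2.318, -2.12, 0.0]
force: [-1.8, 0.9, 4.8]
opening: 0.0135
gripper_force: 30.0
```

```bash
python3 - <<'E'
from h import *
st()
E
```

```text
t 4.1 tcp [ 0.5569 -0.0278  0.1079] rot [-2.318 -2.12   0.   ] F [-1.8  0.9  4.8] T [ 0.04  0.08 -0.01] open 0.0135 gf 30.0 j6 [-0.12  0.41  1.6   0.    1.12 -0.03]
```

Side forces are near zero. I'll lift 3 mm first and check before going further.

Request:
{"name": "arm_command", "arguments": {"plan": [[0,0,0,0,-0.0003,-0.001,-1],[0,0,0,0,-0.0003,-0.002,-1],[0,0,0,0,-0.0003,-0.003,-1],[0,0,0,0,-0.0003,-0.0045,-1],[0,0,0,0,-0.0003,-0.0045,-1],[0,0,0,0,-0.0003,-0.0045,-1]]}}

```text
time: 4.6
tool_pos: [0.5567, -0.0278, 0.1111]
orientation: [-2.318, -2.12, 0.0]
force: [-0.8, 0.7, -3.8]
opening: 0.0139
gripper_force: 30.0
```

```bash
python3 - <<'E'
from h import *
st()
E
```

```text
t 4.6 tcp [ 0.5567 -0.0278  0.1111] rot [-2.318 -2.12   0.   ] F [-0.8  0.7 -3.8] T [-0.04 -0.04 -0.01] open 0.0139 gf 30.0 j6 [-0.12  0.41  1.6   0.    1.13 -0.03]
```

Request:
{"name": "arm_command", "arguments": {"plan": [[0,0,0,0,-0.0001,-0.003,-1],[0,0,0,0,-0.0001,-0.006,-1],[0,0,0,0,-0.0001,-0.009,-1],[0,0,0,0,-0.0001,-0.012,-1],[0,0,0,0,-0.0001,-0.015,-1],[0,0,0,0,-0.0001,-0.018,-1],[0,0,0,0,-0.0001,-0.021,-1],[0,0,0,0,-0.0001,-0.024,-1],[0,0,0,0,-0.0001,-0.024,-1]]}}

```text
time: 5.35
tool_pos: [0.5569, -0.0278, 0.131]
orientation: [2.318, 2.12, 0.001]
force: [-0.3, 0.2, -3.6]
opening: 0.0141
gripper_force: 30.0
```

```bash
python3 - <<'E'
from h import *
st()
E
```

```text
t 5.35 tcp [ 0.5569 -0.0278  0.131 ] rot [2.318e+00 2.120e+00 1.000e-03] F [-0.3  0.2 -3.6] T [-0.05 -0.07  0.03] open 0.0141 gf 30.0 j6 [-0.12  0.39  1.58  0.    1.17 -0.03]
```

Request:
{"name": "arm_command", "arguments": {"plan": [[0,0,0,0,0,-0.005,-1],[0,0,0,0,0,-0.01,-1],[0,0,0,0,0,-0.016,-1],[0,0,0,0,0,-0.022,-1],[0,0,0,0,0,-0.028,-1],[0,0,0,0,0,-0.034,-1],[0,0,0,0,0,-0.046,-1],[0,0,0,0,0,-0.06,-1],[0,0,0,0,0,-0.065,-1],[0,0,0,0,0,-0.065,-1]]}}

```text
time: 6.18
tool_pos: [0.5573, -0.0278, 0.1841]
orientation: [2.317, 2.119, 0.003]
force: [0.7, 0.0, -3.3]
opening: 0.014
gripper_force: 30.0
```

```bash
python3 - <<'E'
from h import *
st(); go(.5935,-.305,.185,-.006)
E
```

```text
t 6.18 tcp [ 0.5573 -0.0278  0.1841] rot [2.317 2.119 0.003] F [ 0.7  0.  -3.3] T [-0.03 -0.05 -0.  ] open 0.014 gf 30.0 j6 [-0.12  0.33  1.53 -0.    1.28 -0.03]
go turn [ 0.0033  0.0002 -0.1056] shift [-0.3411  0.0758 -0.0009] | dist 0.2795
```

Request:
{"name": "arm_command", "arguments": {"plan": [[0,0,0,-0.03,0.006,-0.001,-1],[0,0,-0.02,-0.07,0.015,-0.001,-1],[0,0,-0.04,-0.115,0.025,-0.001,-1],[0,0,-0.06,-0.16,0.036,-0.001,-1],[0,0,-0.08,-0.205,0.046,-0.001,-1],[0,0,-0.1,-0.25,0.056,-0.001,-1],[0,0,-0.105,-0.29,0.065,-0.001,-1],[0,0,-0.105,-0.325,0.073,-0.001,-1],[0.003,0,-0.1056,-0.341,0.0758,-0.001,-1],[0.003,0,-0.1056,-0.341,0.0758,-0.001,-1]]}}

```text
time: 7.02
tool_pos: [0.5923, -0.3077, 0.182]
orientation: [-2.229, -2.21, 0.004]
force: [-0.9, 0.5, -3.5]
opening: 0.0138
gripper_force: 30.0
```

```bash
python3 - <<'E'
from h import *
st(); go(.5935,-.305,.026,-.006)
E
```

```text
t 7.02 tcp [ 0.5923 -0.3077  0.182 ] rot [-2.229 -2.21   0.004] F [-0.9  0.5 -3.5] T [ 0.06 -0.06  0.02] open 0.0138 gf 30.0 j6 [-0.53  0.59  1.17 -0.    1.39 -0.52]
go turn [-0.0046 -0.0004 -0.0037] shift [0.0034 0.0022 0.195 ] | dist 0.1561
```

Request:
{"name": "arm_command", "arguments": {"plan": [[0,0,-0.003,0.003,0.002,0.02,-1],[0,0,-0.003,0.003,0.002,0.05,-1],[0,0,-0.003,0.003,0.002,0.08,-1],[0,0,-0.003,0.003,0.002,0.11,-1],[0,0,-0.003,0.003,0.002,0.14,-1],[0,0,-0.003,0.003,0.002,0.165,-1],[0,0,-0.003,0.003,0.002,0.18,-1],[0,0,-0.003,0.003,0.002,0.19,-1],[0,0,-0.003,0.003,0.002,0.193,-1],[0,0,-0.003,0.003,0.002,0.193,-1]]}}

```text
time: 7.85
tool_pos: [0.5943, -0.3023, 0.029]
orientation: [-2.224, -2.216, 0.002]
force: [-0.3, -0.0, -3.8]
opening: 0.0139
gripper_force: 30.0
```

```bash
python3 - <<'E'
from h import *
st(); go(.5935,-.305,.0225,-.006)
E
```

```text
t 7.85 tcp [ 0.5943 -0.3023  0.029 ] rot [-2.224e+00 -2.216e+00  2.000e-03] F [-0.3 -0.  -3.8] T [-0.   -0.06 -0.02] open 0.0139 gf 30.0 j6 [-0.53  0.73  1.3  -0.    1.11 -0.52]
go turn [-0.0027 -0.0001  0.0032] shift [-0.0033 -0.001   0.0082] | dist 0.0071
```

Request:
{"name": "arm_command", "arguments": {"plan": [[0,0,0,-0.002,0,0.002,-1],[0,0,0,-0.003,0,0.004,-1],[0,0,0,-0.003,0,0.006,-1],[0,0,0,-0.003,0,0.0075,-1],[0,0,0,-0.003,0,0.0082,-1],[0,0,0,-0.003,0,0.0082,-1],[0,0,0,-0.003,0,0.0082,-1]]}}

```text
time: 8.43
tool_pos: [0.5942, -0.3051, 0.0229]
orientation: [-2.225, -2.216, 0.002]
force: [-4.1, 1.5, 4.8]
opening: 0.0138
gripper_force: 30.0
```

```bash
python3 - <<'E'
from h import *
st()
E
```

```text
t 8.43 tcp [ 0.5942 -0.3051  0.0229] rot [-2.225e+00 -2.216e+00  2.000e-03] F [-4.1  1.5  4.8] T [ 0.06  0.45 -0.02] open 0.0138 gf 30.0 j6 [-0.53  0.74  1.3  -0.    1.1  -0.52]
```

Contact with the mat is confirmed. I'll release, retreat and look again.

Request:
{"name": "arm_command", "arguments": {"plan": [[0,0,0,0,0,0,-0.4],[0,0,0,0,0,0,-0.15],[0,0,0,0,0,0,-0.15],[0,0,0,0,0,0,-0.15],[0,0,0,0,0,-0.05,-0.15],[0,0,0,0,0,-0.1,-0.15],[0,0,0,0,0,-0.15,-0.15],[0,0,0,0,0,-0.2,-0.15],[0,0,0,0,0,-0.2,-0.15]], "grip_force": 10}}

```text
time: 9.18
tool_pos: [0.5967, -0.3061, 0.1916]
orientation: [2.218, 2.21, 0.003]
force: [-0.6, -0.5, 0.8]
opening: 0.04
gripper_force: 0.0
```

```bash
cat >> h.py <<'E'
def green(d):
    H,S,V=[d["hsv"][...,i] for i in range(3)]
    m=max(comps((H>40)&(H<90)&(S>70),200),key=lambda q:q[1][4])[2]
    return rack(d,m)
def holes(r):
    c,a,_=r; u=np.array([-np.sin(a),np.cos(a)]); return [c+u*k for k in(-.085,-.051,-.017,.017,.051,.085)]
E
python3 - <<'E'
from h import *
st()
d=shot("top");s=shot("scene")
o=np.zeros((600,800,3),np.uint8); a=cv2.resize(d["img"][100:300,60:420,::-1],(560,311),interpolation=cv2.INTER_CUBIC); b=cv2.resize(s["img"][170:290,130:450,::-1],(760,285),interpolation=cv2.INTER_CUBIC)
o[:311,:560]=a;o[315:600,:760]=b;cv2.imwrite("pics/m1.png",o)
H,S,V=[d["hsv"][...,i] for i in range(3)]
for c,st_,m in comps((H>95)&(H<140)&(S>60)&(V>40),4):
    if 130<c[1]<260 and 70<c[0]<280: print("blue",np.round(c,1),st_[4],"z.079",np.round(cast(d,[c],.077),4),"z.085",np.round(cast(d,[c],.083),4))
H,S,V=[s["hsv"][...,i] for i in range(3)]
for c,st_,m in comps((H>95)&(H<140)&(S>60)&(V>40),4):
    if 170<c[1]<270 and 200<c[0]<420: print("sc blue",np.round(c,1),st_[4],"z.072",np.round(cast(s,[c],.074),4),"z.078",np.round(cast(s,[c],.08),4))
r=green(d);print(r);print(np.round(holes(r),4))
R0=np.array([.5567,-.0278]);a=-.0893
for x in(-.031,.031):
  for y in(-.017,.017): print("hole",x,y,np.round(R0+[x*np.cos(a)-y*np.sin(a),x*np.sin(a)+y*np.cos(a)],4))
E
```

```text
t 9.18 tcp [ 0.5967 -0.3061  0.1916] rot [2.218 2.21  0.003] F [-0.6 -0.5  0.8] T [ 0.02 -0.12  0.03] open 0.04 gf 0.0 j6 [-0.53  0.58  1.16 -0.    1.39 -0.52]
blue [175.5 153.4] 44 z.079 [[0.6364 0.1883 0.077 ]] z.085 [[0.6351 0.1869 0.083 ]]
blue [255.9 162.1] 39 z.079 [[ 0.6091 -0.0337  0.077 ]] z.085 [[ 0.6079 -0.0338  0.083 ]]
blue [248.2 170. ] 22 z.079 [[ 0.5873 -0.0124  0.077 ]] z.085 [[ 0.5862 -0.0125  0.083 ]]
blue [261.2 170.9] 23 z.079 [[ 0.5844 -0.048   0.077 ]] z.085 [[ 0.5834 -0.0479  0.083 ]]
blue [247.1 190.7] 30 z.079 [[ 0.5302 -0.0089  0.077 ]] z.085 [[ 0.5295 -0.0091  0.083 ]]
blue [181.8 203.1] 14 z.079 [[0.4982 0.1692 0.077 ]] z.085 [[0.4976 0.168  0.083 ]]
blue [233.9 240.9] 511 z.079 [[0.3947 0.0278 0.077 ]] z.085 [[0.3948 0.0274 0.083 ]]
blue [164.2 241.3] 13 z.079 [[0.3954 0.216  0.077 ]] z.085 [[0.3955 0.2144 0.083 ]]
blue [248.2 252.4] 5 z.079 [[ 0.3636 -0.0103  0.077 ]] z.085 [[ 0.3639 -0.0104  0.083 ]]
blue [258. 259.] 4 z.079 [[ 0.3458 -0.0363  0.077 ]] z.085 [[ 0.3462 -0.0363  0.083 ]]
sc blue [358.4 181. ] 57 z.072 [[0.395  0.2243 0.074 ]] z.078 [[0.4
[... 299 characters left out ...]
1.  222.7] 70 z.072 [[ 0.5782 -0.0471  0.074 ]] z.078 [[ 0.5849 -0.0467  0.08  ]]
sc blue [265.3 225.7] 58 z.072 [[ 0.5861 -0.0145  0.074 ]] z.078 [[ 0.5927 -0.0145  0.08  ]]
sc blue [358.5 244.9] 93 z.072 [[0.634  0.1884 0.074 ]] z.078 [[0.6401 0.1864 0.08  ]]
sc blue [255.1 257.6] 80 z.072 [[ 0.6853 -0.0324  0.074 ]] z.078 [[ 0.6909 -0.0322  0.08  ]]
(array([0.62769068, 0.27458771]), np.float64(0.1051808481728933), array([0.21576464, 0.04437811]))
[[0.6366 0.1901]
 [0.633  0.2239]
 [0.6295 0.2577]
 [0.6259 0.2915]
 [0.6223 0.3253]
 [0.6188 0.3591]]
hole -0.031 -0.017 [ 0.5243 -0.042 ]
hole -0.031 0.017 [ 0.5273 -0.0081]
hole 0.031 -0.017 [ 0.5861 -0.0475]
hole 0.031 0.017 [ 0.5891 -0.0136]
```

View pics/m1.png

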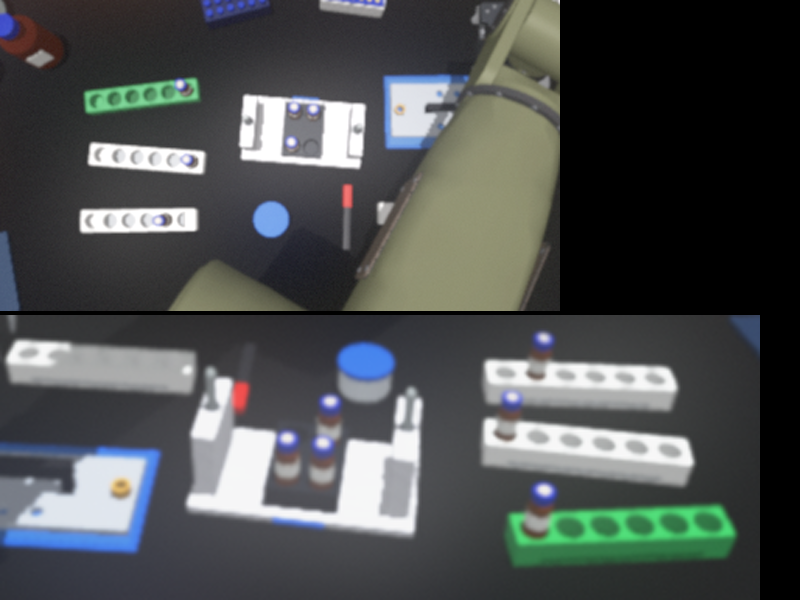

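The plate is flat on the mat at (420,105). The three carrier vials are at (294,108), (314,110) and (292,143) in the top crop, and the green rack has only its right-end hole filled.

```bash
python3 - <<'E'
from h import *
go(.588,-.0137,.19,-.0893)
E
```

```text
go turn [0.0006 0.0018 0.1091] shift [ 0.3643 -0.01   -0.0082] | dist 0.2916
```

Request:
{"name": "arm_command", "arguments": {"plan": [[0,0,0.1091,0.364,-0.01,-0.008,-0.15],[0,0,0.1091,0.364,-0.01,-0.008,-0.15],[0,0,0.1091,0.364,-0.01,-0.008,-0.15],[0,0,0.1091,0.364,-0.01,-0.008,-0.15],[0,0,0.1091,0.364,-0.01,-0.008,-0.15],[0,0,0.1091,0.364,-0.01,-0.008,-0.15],[0,0,0.1091,0.364,-0.01,-0.008,-0.15],[0,0,0.1091,0.364,-0.01,-0.008,-0.15],[0,0.002,0.1091,0.364,-0.01,-0.008,-0.15],[0,0.002,0.1091,0.364,-0.01,-0.008,-0.15]]}}

```text
time: 10.12
tool_pos: [0.5872, -0.014, 0.1874]
orientation: [-2.315, -2.118, 0.003]
force: [-0.4, 0.1, 0.6]
opening: 0.0398
gripper_force: 0.0
```

```bash
python3 - <<'E'
from h import *
st();go(.588,-.0137,.043,-.0893)
E
```

```text
t 10.12 tcp [ 0.5872 -0.014   0.1874] rot [-2.315 -2.118  0.003] F [-0.4  0.1  0.6] T [-0.07 -0.05  0.  ] open 0.0398 gf 0.0 j6 [-0.09  0.4   1.43  0.    1.32  0.  ]
go turn [-0.0055 -0.0018  0.0003] shift [0.0002 0.0017 0.1805] | dist 0.1444
```

Request:
{"name": "arm_command", "arguments": {"plan": [[0,0,0,0,0.0015,0.045,-0.15],[0,0,0,0,0.0015,0.09,-0.15],[0,0,0,0,0.0015,0.13,-0.15],[0,0,0,0,0.0015,0.16,-0.15],[0,0,0,0,0.0015,0.18,-0.15],[0,0,0,0,0.0015,0.18,-0.15],[0,0,0,0,0.0015,0.18,-0.5],[0,0,0,0,0.0015,0.18,-0.7],[0,0,0,0,0.0015,0.18,-0.7],[0,0,0,0,0.0015,0.18,-0.7]], "grip_force": 8}}

```text
time: 10.95
tool_pos: [0.5891, -0.0139, 0.046]
orientation: [-2.318, -2.119, -0.001]
force: [0.2, -1.5, 2.8]
opening: 0.0227
gripper_force: 8.0
```

```bash
python3 - <<'E'
from h import *
st();
E
```

```text
t 10.95 tcp [ 0.5891 -0.0139  0.046 ] rot [-2.318e+00 -2.119e+00 -1.000e-03] F [ 0.2 -1.5  2.8] T [-0.18 -0.12 -0.06] open 0.0227 gf 8.0 j6 [-0.09  0.56  1.55  0.    1.03  0.  ]
```

Request:
{"name": "arm_command", "arguments": {"plan": [[0,0,0,0,0,-0.02,-0.7],[0,0,0,0,0,-0.05,-0.7],[0,0,0,0,0,-0.09,-0.7],[0,0,0,0,0,-0.13,-0.7],[0,0,0,0,0,-0.165,-0.7],[0,0,0,0,0,-0.18,-0.7],[0,0,0,0,0,-0.18,-0.7]]}}

```text
time: 11.53
tool_pos: [0.5898, -0.0139, 0.192]
orientation: [2.317, 2.119, 0.005]
force: [-0.8, 0.7, -0.0]
opening: 0.023
gripper_force: 8.0
```

```bash
python3 - <<'E'
from h import *
st();d=shot("top");r=green(d);print(r);h=holes(r);print(np.round(h,4));go(*h[5],.19,r[1])
E
```

```text
t 11.53 tcp [ 0.5898 -0.0139  0.192 ] rot [2.317 2.119 0.005] F [-0.8  0.7 -0. ] T [-0.04 -0.07 -0.05] open 0.023 gf 8.0 j6 [-0.09  0.4   1.42  0.    1.32  0.  ]
(array([0.62794437, 0.27444161]), np.float64(0.10812383259213432), array([0.21607687, 0.04436655]))
[[0.6371 0.1899]
 [0.6334 0.2237]
 [0.6298 0.2575]
 [0.6261 0.2913]
 [0.6224 0.3251]
 [0.6188 0.3589]]
go turn [-0.0004 -0.0019 -0.2514] shift [ 4.674e-01 -4.500e-03 -2.000e-04] | dist 0.3739
```

Request:
{"name": "arm_command", "arguments": {"plan": [[0,0,-0.05,0.03,0,0,-0.7],[0,0,-0.1,0.08,-0.001,0,-0.7],[0,0,-0.15,0.13,-0.001,0,-0.7],[0,0,-0.2,0.18,-0.002,0,-0.7],[0,0,-0.25,0.23,-0.002,0,-0.7],[0,0,-0.2514,0.28,-0.003,0,-0.7],[0,0,-0.2514,0.33,-0.003,0,-0.7],[0,0,-0.2514,0.38,-0.004,0,-0.7],[0,0,-0.2514,0.43,-0.0045,0,-0.7],[0,0,-0.2514,0.4674,-0.0045,0,-0.7]]}}

```text
time: 12.42
tool_pos: [0.6174, 0.3619, 0.1861]
orientation: [-2.094, -2.336, 0.005]
force: [0.7, -1.2, -0.4]
opening: 0.0228
gripper_force: 8.0
```

Request:
{"name": "arm_command", "arguments": {"plan": [[0,0,0,0,0,0,-0.7],[0,0,0,0,0,0,-0.7]]}}

```text
time: 12.58
tool_pos: [0.6176, 0.36, 0.1858]
orientation: [-2.093, -2.337, 0.006]
force: [-0.6, -0.8, -0.3]
opening: 0.0228
gripper_force: 8.0
```

```bash
python3 - <<'E'
from h import *
st();go(.6188,.3589,.075,.107)
d=shot("top");r=green(d);print(r)
s=shot("scene");o=np.zeros((600,640,3),np.uint8)
o[:300,:480]=cv2.resize(d["img"][110:235,80:280,::-1],(480,300),interpolation=cv2.INTER_CUBIC); o[300:,:600]=cv2.resize(s["img"][150:290,260:540,::-1],(600,300),interpolation=cv2.INTER_CUBIC); cv2.imwrite("pics/g1.png",o)
E
```

```text
t 12.58 tcp [0.6176 0.36   0.1858] rot [-2.093 -2.337  0.006] F [-0.6 -0.8 -0.3] T [-0.09 -0.12  0.  ] open 0.0228 gf 8.0 j6 [0.48 0.7  0.97 0.   1.47 0.37]
go turn [-0.0075 -0.0005  0.0042] shift [-0.0016  0.0022  0.1384] | dist 0.1108
(array([0.62724817, 0.27386936]), np.float64(0.1195409789552504), array([0.21544193, 0.04431316]))
```

View pics/g1.png

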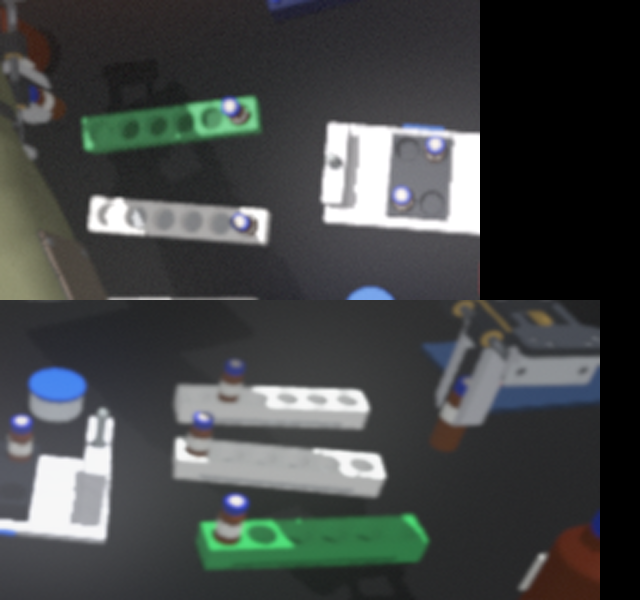

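The held vial is between the fingers at (450,420) in the scene crop. The green rack has one vial and two carrier vials remain. I'll check the rack position with both cameras and verify that the held vial is vertical.

```bash
python3 - <<'E'
from h import *
s=shot("scene");d=shot("top")
print("top",green(d),"\nscene",green(s))
q=(proj(s,[[.618,.36,.15],[.618,.36,.21]])-[260,150])*[600/280,300/140]+[0,300]; print("vertical in crop",np.round(q,0).tolist())
H,S,V=[d["hsv"][...,i] for i in range(3)]
for k in(-.085,-.051,-.017,.017,.051,.085):pass
# dark holes of green rack in the top view (rim at z=.03): value dips along the row
g=((H>40)&(H<90)&(S>70))
for n,dd in(("top",d),("sc",s)):
    r=green(dd); u=np.array([-np.sin(r[1]),np.cos(r[1])]); t=np.arange(-.11,.1101,.002)
    P=np.c_[r[0]+t[:,None]*u,np.full(len(t),.03)]; px=proj(dd,P); v=cv2.remap(dd["hsv"][...,2].astype(np.float32),px[:,0].astype(np.float32)[None],px[:,1].astype(np.float32)[None],cv2.INTER_LINEAR)[0]
    print(n,list(zip((t*1000).round().astype(int).tolist(),v.round().astype(int).tolist())))
E
```

```text
top (array([0.62722594, 0.27441489]), np.float64(0.11797455753633623), array([0.21584137, 0.04437542])) 
scene (array([0.62559388, 0.27353504]), np.float64(0.10148827545295758), array([0.21676537, 0.04770477]))
vertical in crop [[398.0, 443.0], [418.0, 394.0]]
top [(-110, 115), (-108, 148), (-106, 176), (-104, 193), (-102, 184), (-100, 168), (-98, 148), (-96, 136), (-94, 123), (-92, 108), (-90, 91), (-88, 87), (-86, 92), (-84, 119), (-82, 144), (-80, 167), (-78, 178), (-76, 180), (-74, 177), (-72, 174), (-70, 172), (-68, 171), (-66, 166), (-64, 160), (-62, 154), (-60, 151), (-58, 150), (-56, 149), (-54, 150), (-52, 146), (-50, 139), (-48, 130), (-46, 114), (-44, 113), (-42, 127), (-40, 158), (-38, 180), (-36, 192), (-34, 181), (-32, 152), (-30, 116), (-28, 87), (-26, 78), (-24, 76), (-22, 75), (-20, 75), (-18, 77), (-16, 78), (-14, 84), (-12, 91), (-10, 99), (-8, 105), (-6, 110), (-4, 115), (-2, 115), (0, 110), (2, 98), (4, 87), (6, 79), (8, 73), (10, 72), (12, 73), (14, 75), (16, 77), (18, 80), (20, 85), (22, 95), (24, 102), (26, 106), (28, 109), (30, 113), (32, 114), (34, 111), (36
[... 988 characters left out ...]
121), (-14, 121), (-12, 119), (-10, 118), (-8, 118), (-6, 118), (-4, 119), (-2, 119), (0, 120), (2, 121), (4, 121), (6, 122), (8, 122), (10, 122), (12, 122), (14, 122), (16, 121), (18, 121), (20, 120), (22, 118), (24, 118), (26, 118), (28, 118), (30, 119), (32, 120), (34, 120), (36, 121), (38, 121), (40, 122), (42, 122), (44, 122), (46, 122), (48, 121), (50, 120), (52, 119), (54, 119), (56, 118), (58, 117), (60, 115), (62, 116), (64, 117), (66, 119), (68, 120), (70, 120), (72, 121), (74, 122), (76, 122), (78, 122), (80, 121), (82, 120), (84, 119), (86, 118), (88, 118), (90, 118), (92, 122), (94, 133), (96, 154), (98, 178), (100, 189), (102, 181), (104, 154), (106, 116), (108, 76), (110, 53)]
```

```bash
cat >> h.py <<'E'
def prof(d,P):
    px=proj(d,P).astype(np.float32); return cv2.remap(d["img"][...,1].astype(np.float32),px[:,0][None],px[:,1][None],cv2.INTER_LINEAR)[0]
def fine(d,s):
    """green rack: far long edge from each camera (half-max of the top face edge) and end strips"""
    r=green(s); c,a=r[0],r[1]
    for it in range(2):
        u=np.array([-np.sin(a),np.cos(a)]);v=np.array([np.cos(a),np.sin(a)]); E=[]
        t=np.arange(0,.0121,.0005); 
        for dd,sg in((d,1),(s,-1)):
            for k in(-.068,-.034,0,.034,.068,.100):
                w=.010+np.arange(0,.022,.0005); p=prof(dd,np.c_[c+u*k+sg*v*w[:,None],np.full(len(w),.03)])
                lo=p[-6:].mean(); hi=p[(w>.010)&(w<.017)].mean(); h=(lo+hi)/2; i=np.argmax((p<h)&(w>.013)); 
                if hi-lo>25: E.append((k,sg,sg*w[i]))
        E=np.array(E); e1=E[E[:,1]>0]; e2=E[E[:,1]<0]
        dv=(np.median(e1[:,2])+np.median(e2[:,2]))/2; width=np.median(e1[:,2])-np.median(e2[:,2])
        sl=np.mean([np.polyfit(e[:,0],e[:,2],1)[0] for e in(e1,e2)])
        du=[]
        for dd in(d,s):
            for k in(-.102,.102):
                w=np.arange(-.010,.0101,.0005); p=prof(dd,np.c_[c+u*(k+w[:,None]),np.full(len(w),.03)]); du.append(w[np.argmax(p)])
        print("fine dv",round(dv,4),"width",round(width,4),"slope",round(sl,4),"du",du)
        c=c+v*dv+u*np.mean(du); a=a-sl
    return c,a,None
E
python3 - <<'E'
from h import *
s=shot("scene");d=shot("top"); r=fine(d,s); print(r); print(np.round(holes(r),4)); h=holes(r)[5]; go(*h,.075,r[1])
E
```

```text
fine dv 0.0002 width 0.0415 slope -0.0134 du [np.float64(-0.0004999999999999918), np.float64(-0.0014999999999999927), np.float64(-0.0014999999999999927), np.float64(-0.0009999999999999922)]
fine dv 0.0005 width 0.0415 slope -0.0021 du [np.float64(0.0005000000000000091), np.float64(8.673617379884035e-18), np.float64(-0.0009999999999999922), np.float64(0.0005000000000000091)]
(array([0.62650573, 0.27231734]), np.float64(0.11769676601703644), None)
[[0.6365 0.1879]
 [0.6325 0.2217]
 [0.6285 0.2554]
 [0.6245 0.2892]
 [0.6205 0.323 ]
 [0.6165 0.3567]]
go turn [-0.0026 -0.0024 -0.0139] shift [-0.0013 -0.0027  0.1429] | dist 0.1143
```

Request:
{"name": "arm_command", "arguments": {"plan": [[0,0,-0.01,-0.0013,-0.0027,0.04,-0.7],[0,0,-0.01,-0.0013,-0.0027,0.08,-0.7],[0,0,-0.01,-0.0013,-0.0027,0.115,-0.7],[0,0,-0.01,-0.0013,-0.0027,0.135,-0.7],[0,0,-0.01,-0.0013,-0.0027,0.142,-0.7],[0,0,-0.01,-0.0013,-0.0027,0.142,-0.7]]}}

```text
time: 13.38
tool_pos: [0.616, 0.3571, 0.0746]
orientation: [-2.087, -2.343, 0.003]
force: [-0.1, 0.4, 0.1]
opening: 0.0224
gripper_force: 8.0
```

```bash
python3 - <<'E'
from h import *
st(); go(.6165,.3567,.041,.115)
E
```

```text
t 13.38 tcp [0.616  0.3571 0.0746] rot [-2.087 -2.343  0.003] F [-0.1  0.4  0.1] T [ 0.04 -0.12  0.01] open 0.0224 gf 8.0 j6 [0.47 0.78 1.1  0.   1.26 0.36]
go turn [-0.005  -0.0016  0.0003] shift [-0.0007  0.0008  0.0419] | dist 0.0336
```

Next, lower slowly to just past the rim (10 mm in) and check the forces.

Request:
{"name": "arm_command", "arguments": {"plan": [[0,0,0,0,0.0005,0.008,-0.7],[0,0,0,0,0.0005,0.014,-0.7],[0,0,0,0,0.0005,0.018,-0.7],[0,0,0,0,0.0005,0.022,-0.7],[0,0,0,0,0.0005,0.022,-0.7]]}}

```text
time: 13.8
tool_pos: [0.6165, 0.3579, 0.0577]
orientation: [-2.087, -2.344, 0.001]
force: [0.5, -0.1, -1.1]
opening: 0.0229
gripper_force: 8.0
```

```bash
python3 - <<'E'
from h import *
st(); go(.6165,.3567,.041,.115)
E
```

```text
t 13.8 tcp [0.6165 0.3579 0.0577] rot [-2.087e+00 -2.344e+00  1.000e-03] F [ 0.5 -0.1 -1.1] T [-0.   -0.07  0.04] open 0.0229 gf 8.0 j6 [0.47 0.8  1.11 0.   1.23 0.36]
go turn [-0.0031 -0.0023  0.0012] shift [-0.0015 -0.0001  0.0208] | dist 0.0167
```

Request:
{"name": "arm_command", "arguments": {"plan": [[0,0,0,-0.001,0,0.008,-0.7],[0,0,0,-0.001,0,0.014,-0.7],[0,0,0,-0.001,0,0.018,-0.7],[0,0,0,-0.001,0,0.021,-0.7],[0,0,0,-0.001,0,0.0225,-0.7],[0,0,0,-0.001,0,0.0225,-0.7]]}}

```text
time: 14.3
tool_pos: [0.6167, 0.3572, 0.0401]
orientation: [-2.087, -2.344, 0.0]
force: [0.4, 0.1, -0.8]
opening: 0.023
gripper_force: 8.0
```

```bash
python3 - <<'E'
from h import *
st()
E
```

```text
t 14.3 tcp [0.6167 0.3572 0.0401] rot [-2.087 -2.344  0.   ] F [ 0.4  0.1 -0.8] T [-0.02 -0.03  0.01] open 0.023 gf 8.0 j6 [0.47 0.82 1.12 0.   1.2  0.36]
```

Request:
{"name": "arm_command", "arguments": {"plan": [[0,0,0,0,0,0.001,-0.7],[0,0,0,0,0,0.001,-0.45],[0,0,0,0,0,0.001,-0.3],[0,0,0,0,0,0.001,-0.15],[0,0,0,0,0,0.001,-0.15],[0,0,0,0,0,-0.04,-0.15],[0,0,0,0,0,-0.09,-0.15],[0,0,0,0,0,-0.14,-0.15],[0,0,0,0,0,-0.18,-0.15],[0,0,0,0,0,-0.18,-0.15]]}}

```text
time: 15.13
tool_pos: [0.6188, 0.3579, 0.1926]
orientation: [2.088, 2.346, 0.016]
force: [-0.5, 0.7, 0.3]
opening: 0.0399
gripper_force: 0.0
```

```bash
python3 - <<'E'
from h import *
st(); go(.585,-.0475,.19,-.0893)
E
```

```text
t 15.13 tcp [0.6188 0.3579 0.1926] rot [2.088 2.346 0.016] F [-0.5  0.7  0.3] T [-0.03 -0.09 -0.02] open 0.0399 gf 0.0 j6 [0.47 0.69 0.98 0.   1.46 0.36]
go turn [ 0.01   -0.0086  0.2614] shift [-0.4985 -0.1007 -0.0006] | dist 0.4069
```

Request:
{"name": "arm_command", "arguments": {"plan": [[0,0,0.05,-0.05,-0.01,0,-0.15],[0,0,0.1,-0.1,-0.02,0,-0.15],[0,0,0.15,-0.15,-0.03,0,-0.15],[0,0,0.2,-0.2,-0.04,0,-0.15],[0,0,0.25,-0.25,-0.05,0,-0.15],[0,0,0.26,-0.3,-0.06,0,-0.15],[0,0,0.26,-0.35,-0.07,0,-0.15],[0,0,0.26,-0.4,-0.08,0,-0.15],[0,0,0.26,-0.45,-0.09,0,-0.15],[0,0,0.26,-0.4985,-0.1007,0,-0.15]]}}

```text
time: 15.97
tool_pos: [0.5825, -0.0505, 0.1833]
orientation: [-2.315, -2.119, 0.001]
force: [1.3, -0.4, 0.9]
opening: 0.0399
gripper_force: 0.0
```

Request:
{"name": "arm_command", "arguments": {"plan": [[0,0,0,0,0,0,-0.15],[0,0,0,0,0,0,-0.15],[0,0,0,0,0,0,-0.15]]}}

```text
time: 16.22
tool_pos: [0.5831, -0.0481, 0.1833]
orientation: [-2.315, -2.119, 0.001]
force: [0.8, 1.3, -0.1]
opening: 0.0398
gripper_force: 0.0
```

```bash
python3 - <<'E'
from h import *
st(); go(.5861,-.0475,.043,-.0893)
E
```

```text
t 16.22 tcp [ 0.5831 -0.0481  0.1833] rot [-2.315e+00 -2.119e+00  1.000e-03] F [ 0.8  1.3 -0.1] T [-0.06 -0.06  0.07] open 0.0398 gf 0.0 j6 [-0.15  0.4   1.44  0.    1.3  -0.06]
go turn [-0.0033 -0.0022  0.001 ] shift [0.0008 0.0041 0.1753] | dist 0.1403
```

Request:
{"name": "arm_command", "arguments": {"plan": [[0,0,0,0.001,0.003,0.045,-0.15],[0,0,0,0.001,0.003,0.09,-0.15],[0,0,0,0.001,0.003,0.13,-0.15],[0,0,0,0.001,0.003,0.16,-0.15],[0,0,0,0.001,0.003,0.175,-0.15],[0,0,0,0.001,0.003,0.175,-0.15],[0,0,0,0.001,0.003,0.175,-0.5],[0,0,0,0.001,0.003,0.175,-0.7],[0,0,0,0.001,0.003,0.175,-0.7],[0,0,0,0.001,0.003,0.175,-0.7]], "grip_force": 8}}

```text
time: 17.05
tool_pos: [0.5861, -0.0476, 0.0451]
orientation: [-2.317, -2.121, -0.002]
force: [-0.4, 1.1, 5.0]
opening: 0.0226
gripper_force: 8.0
```

Request:
{"name": "arm_command", "arguments": {"plan": [[0,0,0,0,0,-0.02,-0.7],[0,0,0,0,0,-0.05,-0.7],[0,0,0,0,0,-0.09,-0.7],[0,0,0,0,0,-0.13,-0.7],[0,0,0,0,0,-0.165,-0.7],[0,0,0,0,0,-0.18,-0.7],[0,0,0,0,0,-0.18,-0.7]]}}

```text
time: 17.63
tool_pos: [0.5866, -0.0481, 0.1907]
orientation: [2.316, 2.12, 0.005]
force: [0.5, -0.7, -0.0]
opening: 0.0227
gripper_force: 8.0
```

```bash
python3 - <<'E'
from h import *
st();s=shot("scene");d=shot("top"); print(green(d)[:2],green(s)[:2]);r=fine(d,s); print(r); h=holes(r);print(np.round(h,4)); go(*h[4],.19,r[1])
E
```

```text
t 17.63 tcp [ 0.5866 -0.0481  0.1907] rot [2.316 2.12  0.005] F [ 0.5 -0.7 -0. ] T [-0.03 -0.11 -0.03] open 0.0227 gf 8.0 j6 [-0.14  0.4   1.43  0.    1.32 -0.06]
(array([0.62792056, 0.27396268]), np.float64(0.10963488522750997)) (array([0.62521533, 0.27358252]), np.float64(0.11354505485326194))
fine dv 0.001 width 0.042 slope 0.0115 du [np.float64(-0.0009999999999999922), np.float64(-0.0014999999999999927), np.float64(-0.001999999999999993), np.float64(-0.002999999999999994)]
fine dv -0.0001 width 0.0422 slope -0.001 du [np.float64(0.0010000000000000096), np.float64(8.673617379884035e-18), np.float64(8.673617379884035e-18), np.float64(8.673617379884035e-18)]
(array([0.62627152, 0.27206886]), np.float64(0.10302226664950857), None)
[[0.635  0.1875]
 [0.6315 0.2213]
 [0.628  0.2552]
 [0.6245 0.289 ]
 [0.621  0.3228]
 [0.6175 0.3566]]
go turn [-0.0039 -0.0024 -0.2436] shift [ 0.4655  0.0037 -0.0038] | dist 0.3724
```

Request:
{"name": "arm_command", "arguments": {"plan": [[0,0,-0.05,0.03,0,0,-0.7],[0,0,-0.1,0.08,0.001,0,-0.7],[0,0,-0.15,0.13,0.001,0,-0.7],[0,0,-0.2,0.18,0.002,0,-0.7],[0,0,-0.244,0.23,0.002,0,-0.7],[0,0,-0.244,0.28,0.002,0,-0.7],[0,0,-0.244,0.33,0.003,0,-0.7],[0,0,-0.244,0.38,0.003,0,-0.7],[0,0,-0.244,0.43,0.0037,0,-0.7],[0,0,-0.244,0.4655,0.0037,0,-0.7]]}}

```text
time: 18.57
tool_pos: [0.6203, 0.3258, 0.1848]
orientation: [-2.099, -2.331, 0.006]
force: [0.2, 0.1, -0.9]
opening: 0.0225
gripper_force: 8.0
```

Request:
{"name": "arm_command", "arguments": {"plan": [[0,0,0,0,0,0.04,-0.7],[0,0,0,0,0,0.08,-0.7],[0,0,0,0,0,0.115,-0.7],[0,0,0,0,0,0.135,-0.7],[0,0,0,0,0,0.135,-0.7],[0,0,0,0,0,0.135,-0.7]]}}

```text
time: 19.07
tool_pos: [0.6203, 0.3226, 0.0779]
orientation: [-2.101, -2.33, 0.006]
force: [0.4, 0.1, -0.7]
opening: 0.023
gripper_force: 8.0
```

```bash
python3 - <<'E'
from h import *
st(); go(.6208,.323,.039,.106)
E
```

```text
t 19.07 tcp [0.6203 0.3226 0.0779] rot [-2.101 -2.33   0.006] F [ 0.4  0.1 -0.7] T [-0.05 -0.1  -0.04] open 0.023 gf 8.0 j6 [0.43 0.75 1.15 0.   1.25 0.32]
go turn [-0.007  -0.001  -0.0034] shift [0.0004 0.0009 0.0486] | dist 0.0389
```

Request:
{"name": "arm_command", "arguments": {"plan": [[0,0,0,0.0004,0.0005,0.01,-0.7],[0,0,0,0.0004,0.0005,0.018,-0.7],[0,0,0,0.0004,0.0005,0.022,-0.7],[0,0,0,0.0004,0.0005,0.026,-0.7],[0,0,0,0.0004,0.0005,0.026,-0.7]]}}

```text
time: 19.48
tool_pos: [0.6212, 0.3233, 0.0587]
orientation: [-2.102, -2.331, 0.001]
force: [0.9, 0.4, -0.6]
opening: 0.0228
gripper_force: 8.0
```

```bash
python3 - <<'E'
from h import *
st(); go(.6208,.323,.039,.106)
E
```

```text
t 19.48 tcp [0.6212 0.3233 0.0587] rot [-2.102e+00 -2.331e+00  1.000e-03] F [ 0.9  0.4 -0.6] T [-0.02 -0.1  -0.  ] open 0.0228 gf 8.0 j6 [0.43 0.77 1.16 0.   1.21 0.32]
go turn [-0.0034 -0.0022 -0.0033] shift [-0.0003 -0.0005  0.0246] | dist 0.0197
```

Request:
{"name": "arm_command", "arguments": {"plan": [[0,0,0,0,0,0.01,-0.7],[0,0,0,0,0,0.018,-0.7],[0,0,0,0,0,0.022,-0.7],[0,0,0,0,0,0.0245,-0.7],[0,0,0,0,0,0.0255,-0.7],[0,0,0,0,0,0.0255,-0.7]]}}

```text
time: 19.98
tool_pos: [0.6214, 0.3235, 0.0391]
orientation: [-2.102, -2.331, 0.0]
force: [-1.3, -0.2, 2.1]
opening: 0.0228
gripper_force: 8.0
```

Request:
{"name": "arm_command", "arguments": {"plan": [[0,0,0,0,0,0,-0.55],[0,0,0,0,0,0,-0.45],[0,0,0,0,0,0,-0.3],[0,0,0,0,0,0,-0.15],[0,0,0,0,0,0,-0.15],[0,0,0,0,0,-0.04,-0.15],[0,0,0,0,0,-0.09,-0.15],[0,0,0,0,0,-0.14,-0.15],[0,0,0,0,0,-0.18,-0.15],[0,0,0,0,0,-0.18,-0.15]]}}

```text
time: 20.82
tool_pos: [0.6237, 0.3241, 0.1911]
orientation: [2.102, 2.332, 0.016]
force: [0.0, -0.2, 0.3]
opening: 0.0398
gripper_force: 0.0
```

```bash
python3 - <<'E'
from h import *
st(); go(.527,-.0081,.19,-.0893)
E
```

```text
t 20.82 tcp [0.6237 0.3241 0.1911] rot [2.102 2.332 0.016] F [ 0.  -0.2  0.3] T [-0.03 -0.09 -0.04] open 0.0398 gf 0.0 j6 [0.43 0.66 1.03 0.   1.44 0.32]
go turn [ 0.0102 -0.008   0.2454] shift [-0.4005 -0.1631 -0.0022] | dist 0.346
```

Contact with the floor was felt and the second vial released. Next is the third carrier vial.

Request:
{"name": "arm_command", "arguments": {"plan": [[0,0,0.05,-0.045,-0.018,0,-0.15],[0,0,0.1,-0.09,-0.036,0,-0.15],[0,0,0.15,-0.135,-0.055,0,-0.15],[0,0,0.2,-0.18,-0.073,0,-0.15],[0,0,0.245,-0.225,-0.091,0,-0.15],[0,0,0.245,-0.27,-0.11,0,-0.15],[0,0,0.245,-0.315,-0.128,0,-0.15],[0,0,0.245,-0.36,-0.147,0,-0.15],[0,0,0.245,-0.4005,-0.1631,0,-0.15],[0,0,0.245,-0.4005,-0.1631,0,-0.15]]}}

```text
time: 21.65
tool_pos: [0.5237, -0.0135, 0.1825]
orientation: [-2.321, -2.114, 0.002]
force: [0.8, 0.9, -0.3]
opening: 0.0401
gripper_force: 0.0
```

Request:
{"name": "arm_command", "arguments": {"plan": [[0,0,0,0,0,0,-0.15],[0,0,0,0,0,0,-0.15]]}}

```text
time: 21.82
tool_pos: [0.5252, -0.0086, 0.1824]
orientation: [-2.316, -2.118, 0.0]
force: [0.2, 1.4, -0.4]
opening: 0.0397
gripper_force: 0.0
```

```bash
python3 - <<'E'
from h import *
st(); go(.5275,-.0083,.043,-.0893)
E
```

```text
t 21.82 tcp [ 0.5252 -0.0086  0.1824] rot [-2.316 -2.118  0.   ] F [ 0.2  1.4 -0.4] T [-0.04 -0.07  0.  ] open 0.0397 gf 0.0 j6 [-0.09  0.27  1.62  0.    1.26  0.  ]
go turn [-0.0027 -0.0022 -0.    ] shift [0.0004 0.0032 0.1743] | dist 0.1394
```

Request:
{"name": "arm_command", "arguments": {"plan": [[0,0,0,0.0004,0.0025,0.045,-0.15],[0,0,0,0.0004,0.0025,0.09,-0.15],[0,0,0,0.0004,0.0025,0.13,-0.15],[0,0,0,0.0004,0.0025,0.16,-0.15],[0,0,0,0.0004,0.0025,0.175,-0.15],[0,0,0,0.0004,0.0025,0.175,-0.15],[0,0,0,0.0004,0.0025,0.175,-0.5],[0,0,0,0.0004,0.0025,0.175,-0.7],[0,0,0,0.0004,0.0025,0.175,-0.7],[0,0,0,0.0004,0.0025,0.175,-0.7]], "grip_force": 8}}

```text
time: 22.65
tool_pos: [0.5274, -0.0084, 0.0436]
orientation: [-2.317, -2.12, -0.002]
force: [0.8, 0.7, 2.7]
opening: 0.0227
gripper_force: 8.0
```

Request:
{"name": "arm_command", "arguments": {"plan": [[0,0,0,0,0,-0.02,-0.7],[0,0,0,0,0,-0.05,-0.7],[0,0,0,0,0,-0.09,-0.7],[0,0,0,0,0,-0.13,-0.7],[0,0,0,0,0,-0.165,-0.7],[0,0,0,0,0,-0.18,-0.7],[0,0,0,0,0,-0.18,-0.7]]}}

```text
time: 23.23
tool_pos: [0.5282, -0.0089, 0.1902]
orientation: [2.317, 2.119, 0.006]
force: [-0.7, 1.0, -0.5]
opening: 0.0224
gripper_force: 8.0
```

```bash
python3 - <<'E'
from h import *
st();s=shot("scene");d=shot("top"); print(green(d)[:2],green(s)[:2]);r=fine(d,s); print(r); h=holes(r);print(np.round(h,4)); go(*h[3],.19,r[1])
E
```

```text
t 23.23 tcp [ 0.5282 -0.0089  0.1902] rot [2.317 2.119 0.006] F [-0.7  1.  -0.5] T [-0.04 -0.06  0.01] open 0.0224 gf 8.0 j6 [-0.09  0.26  1.61  0.    1.27  0.  ]
(array([0.62774948, 0.2739453 ]), np.float64(0.11014446445733994)) (array([0.62480428, 0.2734494 ]), np.float64(0.10648174410874822))
fine dv 0.0019 width 0.0412 slope 0.0123 du [np.float64(-0.0004999999999999918), np.float64(-0.0014999999999999927), np.float64(-0.0014999999999999927), np.float64(-0.002999999999999994)]
fine dv 0.0006 width 0.0402 slope 0.0021 du [np.float64(0.0010000000000000096), np.float64(0.002500000000000011), np.float64(8.673617379884035e-18), np.float64(-0.0004999999999999918)]
(array([0.62739304, 0.27283835]), np.float64(0.09212182453770261), None)
[[0.6352 0.1882]
 [0.6321 0.2221]
 [0.629  0.2559]
 [0.6258 0.2898]
 [0.6227 0.3236]
 [0.6196 0.3575]]
go turn [-0.0023 -0.0021 -0.2307] shift [ 0.3828  0.09   -0.0043] | dist 0.3146
```

Request:
{"name": "arm_command", "arguments": {"plan": [[0,0,-0.05,0.025,0.006,0,-0.7],[0,0,-0.1,0.07,0.016,0,-0.7],[0,0,-0.15,0.115,0.027,0,-0.7],[0,0,-0.2,0.16,0.038,0,-0.7],[0,0,-0.245,0.205,0.048,0,-0.7],[0,0,-0.245,0.25,0.058,0,-0.7],[0,0,-0.245,0.295,0.069,0,-0.7],[0,0,-0.245,0.34,0.08,0,-0.7],[0,0,-0.245,0.382,0.089,0,-0.7],[0,0,-0.245,0.382,0.089,0,-0.7]]}}

```text
time: 24.17
tool_pos: [0.6245, 0.2942, 0.1832]
orientation: [-2.096, -2.334, 0.005]
force: [0.1, -0.2, -0.0]
opening: 0.0228
gripper_force: 8.0
```

Request:
{"name": "arm_command", "arguments": {"plan": [[0,0,0,0,0,0.04,-0.7],[0,0,0,0,0,0.08,-0.7],[0,0,0,0,0,0.115,-0.7],[0,0,0,0,0,0.135,-0.7],[0,0,0,0,0,0.135,-0.7],[0,0,0,0,0,0.135,-0.7]]}}

```text
time: 24.67
tool_pos: [0.6242, 0.2889, 0.0773]
orientation: [-2.101, -2.33, 0.004]
force: [0.8, 0.5, 0.8]
opening: 0.0226
gripper_force: 8.0
```

```bash
python3 - <<'E'
from h import *
st(); go(.6248,.2892,.038,.105)
E
```

```text
t 24.67 tcp [0.6242 0.2889 0.0773] rot [-2.101 -2.33   0.004] F [0.8 0.5 0.8] T [-0.06 -0.14  0.04] open 0.0226 gf 8.0 j6 [0.38 0.72 1.19 0.   1.23 0.28]
go turn [-0.0061 -0.0014 -0.0023] shift [0.0002 0.001  0.0491] | dist 0.0393
```

Request:
{"name": "arm_command", "arguments": {"plan": [[0,0,0,0.0002,0.0004,0.01,-0.7],[0,0,0,0.0002,0.0004,0.018,-0.7],[0,0,0,0.0002,0.0004,0.022,-0.7],[0,0,0,0.0002,0.0004,0.026,-0.7],[0,0,0,0.0002,0.0004,0.026,-0.7]]}}

```text
time: 25.08
tool_pos: [0.6249, 0.2895, 0.0574]
orientation: [-2.102, -2.331, 0.001]
force: [-1.1, 0.2, -0.8]
opening: 0.0225
gripper_force: 8.0
```

```bash
python3 - <<'E'
from h import *
st(); go(.6248,.2892,.038,.105)
E
```

```text
t 25.08 tcp [0.6249 0.2895 0.0574] rot [-2.102e+00 -2.331e+00  1.000e-03] F [-1.1  0.2 -0.8] T [-0.01 -0.07  0.04] open 0.0225 gf 8.0 j6 [0.38 0.75 1.21 0.   1.19 0.28]
go turn [-0.0034 -0.0022 -0.002 ] shift [-0.0004 -0.0001  0.0242] | dist 0.0194
```

Request:
{"name": "arm_command", "arguments": {"plan": [[0,0,0,0,0,0.01,-0.7],[0,0,0,0,0,0.018,-0.7],[0,0,0,0,0,0.022,-0.7],[0,0,0,0,0,0.0245,-0.7],[0,0,0,0,0,0.0252,-0.7],[0,0,0,0,0,0.0252,-0.7]]}}

```text
time: 25.58
tool_pos: [0.6251, 0.2897, 0.0377]
orientation: [-2.102, -2.331, 0.0]
force: [-0.6, -0.8, -1.0]
opening: 0.0229
gripper_force: 8.0
```

Request:
{"name": "arm_command", "arguments": {"plan": [[0,0,0,0,0,0,-0.55],[0,0,0,0,0,0,-0.45],[0,0,0,0,0,0,-0.3],[0,0,0,0,0,0,-0.15],[0,0,0,0,0,0,-0.15],[0,0,0,0,0,-0.04,-0.15],[0,0,0,0,0,-0.08,-0.15],[0,0,0,0,0,-0.12,-0.15],[0,0,0,0,0,-0.12,-0.15]]}}

```text
time: 26.33
tool_pos: [0.6275, 0.2904, 0.1414]
orientation: [2.103, 2.332, 0.014]
force: [-0.1, 0.4, 0.3]
opening: 0.0399
gripper_force: 0.0
```

```bash
python3 - <<'E'
from h import *
st(); go(.504,.1755,.14,-.088)
s=shot("scene");cv2.imwrite("pics/b1.png",cv2.resize(s["img"][150:290,220:480,::-1],None,fx=3,fy=3,interpolation=cv2.INTER_CUBIC))
E
```

```text
t 26.33 tcp [0.6275 0.2904 0.1414] rot [2.103 2.332 0.014] F [-0.1  0.4  0.3] T [-0.08 -0.13  0.02] open 0.0399 gf 0.0 j6 [0.38 0.67 1.14 0.   1.33 0.28]
go turn [ 0.009  -0.0069  0.2437] shift [-0.1269 -0.1684 -0.0002] | dist 0.1687
```

View pics/b1.png

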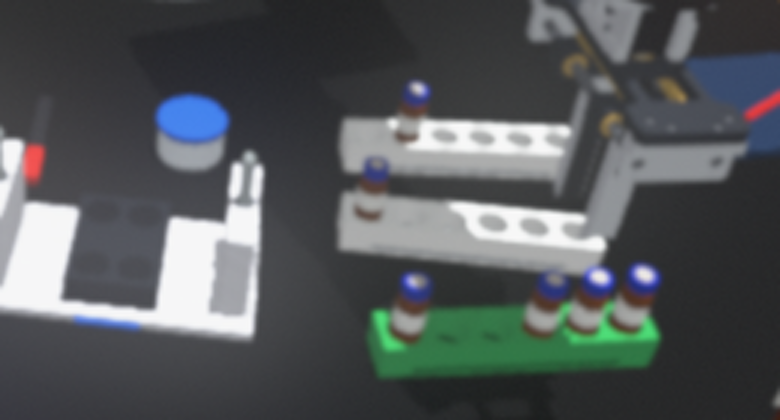

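The green rack now holds four upright vials, at about (410,305), (547,300), (590,300) and (635,298). Its two middle holes are free and the carrier is empty. Next is rack_b's vial at (372,185).

Request:
{"name": "arm_command", "arguments": {"plan": [[0,0,0.05,-0.03,-0.04,0,-0.15],[0,0,0.1,-0.06,-0.08,0,-0.15],[0,0,0.15,-0.09,-0.12,0,-0.15],[0,0,0.2,-0.12,-0.155,0,-0.15],[0,0,0.244,-0.127,-0.168,0,-0.15],[0,0,0.244,-0.127,-0.168,0,-0.15],[0,0,0.244,-0.127,-0.168,0,-0.15],[0,0,0.244,-0.127,-0.168,0,-0.15]]}}

```text
time: 27.05
tool_pos: [0.5027, 0.1751, 0.1335]
orientation: [-2.314, -2.121, 0.001]
force: [0.0, -0.6, 0.3]
opening: 0.0401
gripper_force: 0.0
```

```bash
python3 - <<'E'
from h import *
st(); go(.504,.1755,.038,-.088)
s=shot("scene"); d=shot("top")
for n,dd in(("sc",s),("top",d)):
  H,S,V=[dd["hsv"][...,i] for i in range(3)]
  for c,st_,m in comps((H>95)&(H<140)&(S>50)&(V>30),6):
    P=cast(dd,[c],.076)[0]
    if .3<P[0]<.68 and .12<P[1]<.4: print(n,np.round(c,1),st_[4],np.round(P,4))
E
```

```text
t 27.05 tcp [0.5027 0.1751 0.1335] rot [-2.314e+00 -2.121e+00  1.000e-03] F [ 0.  -0.6  0.3] T [-0.02 -0.13  0.07] open 0.0401 gf 0.0 j6 [0.27 0.33 1.65 0.   1.16 0.35]
go turn [-0.0032 -0.002   0.0013] shift [0.0005 0.0019 0.1194] | dist 0.0955
sc [360.3 181.3] 37 [0.399  0.2283 0.076 ]
sc [344.7 207.2] 45 [0.5092 0.1737 0.076 ]
sc [434.2 242.2] 108 [0.6174 0.3575 0.076 ]
sc [358.5 244.5] 103 [0.6348 0.1878 0.076 ]
sc [403.9 244.4] 91 [0.6284 0.2877 0.076 ]
sc [419.3 243.5] 95 [0.6235 0.3229 0.076 ]
top [175.5 151.5] 29 [0.6421 0.1887 0.076 ]
top [139.6 157.1] 51 [0.6279 0.2888 0.076 ]
top [127.5 158.7] 51 [0.6239 0.3229 0.076 ]
top [114.4 160.7] 63 [0.6188 0.3597 0.076 ]
top [181.8 202.9] 15 [0.499  0.1694 0.076 ]
```

Request:
{"name": "arm_command", "arguments": {"plan": [[0,0,0,0,0.003,0.045,-0.15],[0,0,0,0,0.003,0.08,-0.15],[0,0,0,0,0.003,0.105,-0.15],[0,0,0,0,0.003,0.12,-0.15],[0,0,0,0,0.003,0.12,-0.15],[0,0,0,0,0.003,0.12,-0.5],[0,0,0,0,0.003,0.12,-0.7],[0,0,0,0,0.003,0.12,-0.7],[0,0,0,0,0.003,0.12,-0.7]]}}

```text
time: 27.9
tool_pos: [0.5048, 0.1747, 0.0391]
orientation: [-2.316, -2.12, -0.002]
force: [-2.1, 0.4, 4.9]
opening: 0.0229
gripper_force: 8.0
```

Request:
{"name": "arm_command", "arguments": {"plan": [[0,0,0,0,0,-0.02,-0.7],[0,0,0,0,0,-0.05,-0.7],[0,0,0,0,0,-0.09,-0.7],[0,0,0,0,0,-0.13,-0.7],[0,0,0,0,0,-0.16,-0.7],[0,0,0,0,0,-0.16,-0.7],[0,0,0,0,0,-0.16,-0.7]]}}

```text
time: 28.48
tool_pos: [0.5051, 0.1744, 0.1674]
orientation: [-2.316, -2.12, -0.004]
force: [-0.5, -0.6, -1.5]
opening: 0.0229
gripper_force: 8.0
```

```bash
python3 - <<'E'
from h import *
st();s=shot("scene");d=shot("top"); print(green(d)[:2],green(s)[:2]); go(.628,.2553,.17,.105)
cv2.imwrite("pics/b2.png",cv2.resize(s["img"][150:270,260:460,::-1],None,fx=3,fy=3,interpolation=cv2.INTER_CUBIC))
E
```

```text
t 28.48 tcp [0.5051 0.1744 0.1674] rot [-2.316 -2.12  -0.004] F [-0.5 -0.6 -1.5] T [ 0.   -0.09  0.05] open 0.0229 gf 8.0 j6 [0.26 0.3  1.61 0.   1.23 0.35]Traceback (most recent call last):
  File "<stdin>", line 2, in <module>
  File "h.py", line 56, in green
    m=max(comps((H>40)&(H<90)&(S>70),200),key=lambda q:q[1][4])[2]
      ~~~^^^^^^^^^^^^^^^^^^^^^^^^^^^^^^^^^^^^^^^^^^^^^^^^^^^^^^
ValueError: max() iterable argument is empty
```

```bash
python3 - <<'E'
from h import *
s=shot("scene")
go(.628,.2553,.17,.105); print(green(s))
H,S,V=[s["hsv"][...,i] for i in range(3)]
for c,st_,m in comps((H>95)&(H<140)&(S>50)&(V>30),6):
    P=cast(s,[c],.076)[0]
    if .3<P[0]<.75 and .1<P[1]<.45: print(np.round(c,1),st_[4],np.round(P,4))
cv2.imwrite("pics/b2.png",cv2.resize(s["img"][150:270,260:460,::-1],None,fx=3,fy=3,interpolation=cv2.INTER_CUBIC))
E
```

```text
go turn [-0.0049 -0.0016 -0.246 ] shift [ 0.1147  0.1453 -0.0069] | dist 0.1482
(array([0.62476724, 0.27323222]), np.float64(0.10658582377309989), array([0.21719834, 0.04697481]))
[359.3 181.4] 49 [0.3995 0.2256 0.076 ]
[434.1 242.2] 106 [0.6174 0.3573 0.076 ]
[358.5 244.5] 105 [0.6348 0.1878 0.076 ]
[403.9 244.4] 93 [0.6283 0.2877 0.076 ]
[419.3 243.5] 96 [0.6234 0.3228 0.076 ]
```

View pics/b2.png

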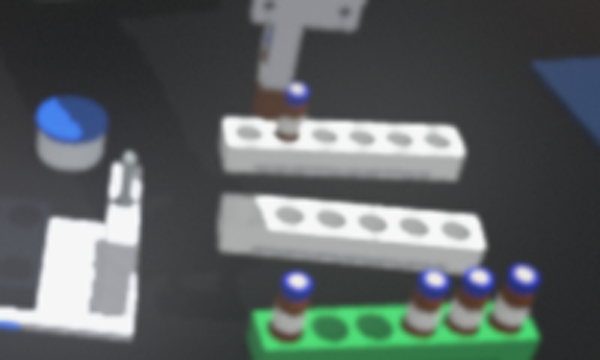

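Rack_b is now empty and its vial is in the fingers at (270,95). The green rack's free holes are at (330,325) and (375,325).

Request:
{"name": "arm_command", "arguments": {"plan": [[0,0,-0.05,0.02,0.025,0,-0.7],[0,0,-0.1,0.045,0.055,0,-0.7],[0,0,-0.15,0.07,0.085,0,-0.7],[0,0,-0.2,0.09,0.115,-0.004,-0.7],[0,0,-0.245,0.11,0.14,-0.006,-0.7],[0,0,-0.245,0.1147,0.1453,-0.0069,-0.7],[0,0,-0.245,0.1147,0.1453,-0.0069,-0.7],[0,0,-0.245,0.1147,0.1453,-0.0069,-0.7],[0,0,-0.245,0.1147,0.1453,-0.0069,-0.7]]}}

```text
time: 29.38
tool_pos: [0.6276, 0.2549, 0.1708]
orientation: [-2.101, -2.331, 0.002]
force: [-0.2, 1.0, -1.2]
opening: 0.0225
gripper_force: 8.0
```

Request:
{"name": "arm_command", "arguments": {"plan": [[0,0,0,0,0,0.04,-0.7],[0,0,0,0,0,0.08,-0.7],[0,0,0,0,0,0.1,-0.7],[0,0,0,0,0,0.11,-0.7],[0,0,0,0,0,0.11,-0.7],[0,0,0,0,0,0.11,-0.7]]}}

```text
time: 29.88
tool_pos: [0.6284, 0.2555, 0.0845]
orientation: [-2.102, -2.332, -0.001]
force: [1.2, 0.2, -0.0]
opening: 0.0225
gripper_force: 8.0
```

```bash
python3 - <<'E'
from h import *
st(); go(.6282,.2553,.039,.105)
E
```

```text
t 29.88 tcp [0.6284 0.2555 0.0845] rot [-2.102e+00 -2.332e+00 -1.000e-03] F [ 1.2  0.2 -0. ] T [ 0.04 -0.11  0.01] open 0.0225 gf 8.0 j6 [0.33 0.69 1.23 0.   1.22 0.23]
go turn [-0.0012 -0.0028 -0.0015] shift [-0.0003 -0.0003  0.0569] | dist 0.0455
```

Request:
{"name": "arm_command", "arguments": {"plan": [[0,0,0,-0.0003,-0.0003,0.015,-0.7],[0,0,0,-0.0003,-0.0005,0.024,-0.7],[0,0,0,-0.0003,-0.0005,0.029,-0.7],[0,0,0,-0.0003,-0.0005,0.034,-0.7],[0,0,0,-0.0003,-0.0005,0.034,-0.7]]}}

```text
time: 30.3
tool_pos: [0.6275, 0.2552, 0.0551]
orientation: [-2.1, -2.332, 0.002]
force: [0.1, -0.1, -0.7]
opening: 0.0231
gripper_force: 8.0
```

```bash
python3 - <<'E'
from h import *
st(); go(.6282,.2553,.039,.105)
E
```

```text
t 30.3 tcp [0.6275 0.2552 0.0551] rot [-2.100e+00 -2.332e+00  2.000e-03] F [ 0.1 -0.1 -0.7] T [-0.04 -0.06 -0.02] open 0.0231 gf 8.0 j6 [0.33 0.73 1.25 0.   1.17 0.23]
go turn [-0.0041 -0.0021 -0.001 ] shift [-0.      0.001   0.0201] | dist 0.0161
```

Request:
{"name": "arm_command", "arguments": {"plan": [[0,0,0,0,0.0005,0.008,-0.7],[0,0,0,0,0.0005,0.015,-0.7],[0,0,0,0,0.0005,0.018,-0.7],[0,0,0,0,0.0005,0.02,-0.7],[0,0,0,0,0.0005,0.021,-0.7],[0,0,0,0,0.0005,0.021,-0.7]]}}

```text
time: 30.8
tool_pos: [0.6282, 0.2555, 0.0393]
orientation: [-2.101, -2.332, 0.0]
force: [-1.0, 0.1, -1.0]
opening: 0.0228
gripper_force: 8.0
```

Request:
{"name": "arm_command", "arguments": {"plan": [[0,0,0,0,0,0,-0.55],[0,0,0,0,0,0,-0.45],[0,0,0,0,0,0,-0.3],[0,0,0,0,0,0,-0.15],[0,0,0,0,0,0,-0.15],[0,0,0,0,0,-0.04,-0.15],[0,0,0,0,0,-0.08,-0.15],[0,0,0,0,0,-0.12,-0.15],[0,0,0,0,0,-0.12,-0.15]]}}

```text
time: 31.55
tool_pos: [0.6307, 0.256, 0.1427]
orientation: [2.101, 2.333, 0.013]
force: [0.1, -0.1, 1.3]
opening: 0.0399
gripper_force: 0.0
```

```bash
python3 - <<'E'
from h import *
st(); go(.3958,.2245,.14,.0085)
E
```

```text
t 31.55 tcp [0.6307 0.256  0.1427] rot [2.101 2.333 0.013] F [ 0.1 -0.1  1.3] T [-0.04 -0.07  0.03] open 0.0399 gf 0.0 j6 [0.33 0.64 1.18 0.   1.32 0.23]
go turn [ 0.0095 -0.0058  0.1218] shift [-0.0087 -0.2961  0.0011] | dist 0.237
```

Request:
{"name": "arm_command", "arguments": {"plan": [[0,0,0.05,-0.001,-0.045,0,-0.15],[0,0,0.1,-0.003,-0.09,0,-0.15],[0,0,0.122,-0.004,-0.135,0,-0.15],[0,0,0.122,-0.006,-0.18,0,-0.15],[0,0,0.122,-0.007,-0.225,0,-0.15],[0,0,0.122,-0.008,-0.265,0,-0.15],[0,0,0.122,-0.0087,-0.296,0,-0.15],[0,0,0.122,-0.0087,-0.296,0,-0.15],[0,0,0.122,-0.0087,-0.296,0,-0.15],[0,0,0.122,-0.0087,-0.296,0,-0.15]]}}

```text
time: 32.38
tool_pos: [0.3943, 0.2239, 0.136]
orientation: [-2.21, -2.229, -0.001]
force: [-0.1, 0.7, -0.4]
opening: 0.0399
gripper_force: 0.0
```

```bash
python3 - <<'E'
from h import *
st(); go(.396,.2245,.038,.0085)
s=shot("scene"); d=shot("top")
for n,dd in(("sc",s),("top",d)):
  H,S,V=[dd["hsv"][...,i] for i in range(3)]
  for c,st_,m in comps((H>95)&(H<140)&(S>50)&(V>30),6):
    P=cast(dd,[c],.076)[0]
    if .3<P[0]<.68 and .12<P[1]<.4: print(n,np.round(c,1),st_[4],np.round(P,4))
E
```

```text
t 32.38 tcp [0.3943 0.2239 0.136 ] rot [-2.210e+00 -2.229e+00 -1.000e-03] F [-0.1  0.7 -0.4] T [ 0.01 -0.07  0.02] open 0.0399 gf 0.0 j6 [0.43 0.16 1.86 0.   1.12 0.42]
go turn [-0.0015 -0.0027 -0.0001] shift [0.0005 0.0022 0.1225] | dist 0.098
sc [358.2 181.4] 58 [0.3998 0.2228 0.076 ]
sc [434.1 242.1] 110 [0.6171 0.3574 0.076 ]
sc [358.5 244.5] 103 [0.6348 0.1878 0.076 ]
sc [389.3 244.5] 94 [0.6305 0.2554 0.076 ]
sc [403.9 244.4] 94 [0.6283 0.2878 0.076 ]
sc [419.2 243.5] 97 [0.6236 0.3226 0.076 ]
top [175.6 153.4] 49 [0.6367 0.1883 0.076 ]
top [151.4 155.7] 50 [0.6311 0.2557 0.076 ]
top [139.6 157. ] 51 [0.6279 0.2889 0.076 ]
top [127.6 158.6] 53 [0.6241 0.3226 0.076 ]
top [114.5 160.6] 65 [0.6192 0.3597 0.076 ]
top [163.4 241.2] 18 [0.3956 0.2185 0.076 ]
top [196.7 263.7] 6 [0.335  0.1281 0.076 ]
```

Request:
{"name": "arm_command", "arguments": {"plan": [[0,0,0,-0.0005,0.0028,0.045,-0.15],[0,0,0,-0.0005,0.0028,0.08,-0.15],[0,0,0,-0.0005,0.0028,0.105,-0.15],[0,0,0,-0.0005,0.0028,0.122,-0.15],[0,0,0,-0.0005,0.0028,0.122,-0.15],[0,0,0,-0.0005,0.0028,0.122,-0.5],[0,0,0,-0.0005,0.0028,0.122,-0.7],[0,0,0,-0.0005,0.0028,0.122,-0.7],[0,0,0,-0.0005,0.0028,0.122,-0.7]]}}

```text
time: 33.23
tool_pos: [0.3962, 0.2238, 0.0391]
orientation: [-2.211, -2.229, -0.002]
force: [-0.5, -0.8, 4.5]
opening: 0.0228
gripper_force: 8.0
```

Request:
{"name": "arm_command", "arguments": {"plan": [[0,0,0,0,0,-0.02,-0.7],[0,0,0,0,0,-0.05,-0.7],[0,0,0,0,0,-0.09,-0.7],[0,0,0,0,0,-0.13,-0.7],[0,0,0,0,0,-0.16,-0.7],[0,0,0,0,0,-0.16,-0.7],[0,0,0,0,0,-0.16,-0.7]]}}

```text
time: 33.82
tool_pos: [0.3963, 0.2235, 0.1673]
orientation: [-2.211, -2.23, -0.004]
force: [0.1, -0.5, -1.0]
opening: 0.0227
gripper_force: 8.0
```

```bash
python3 - <<'E'
from h import *
st(); go(.6318,.2217,.17,.105); s=shot("scene"); print(green(s)[:2])
E
```

```text
t 33.82 tcp [0.3963 0.2235 0.1673] rot [-2.211 -2.23  -0.004] F [ 0.1 -0.5 -1. ] T [-0.05 -0.09 -0.06] open 0.0227 gf 8.0 j6 [0.43 0.12 1.83 0.   1.19 0.42]
go turn [ 0.0009 -0.0037 -0.123 ] shift [-0.0047  0.2943 -0.0032] | dist 0.2355
(array([0.62521123, 0.27349614]), np.float64(0.10137435873732947))
```

Request:
{"name": "arm_command", "arguments": {"plan": [[0,0,-0.05,-0.001,0.03,0,-0.7],[0,0,-0.1,-0.002,0.075,0,-0.7],[0,0,-0.123,-0.003,0.12,0,-0.7],[0,0,-0.123,-0.004,0.165,0,-0.7],[0,0,-0.123,-0.004,0.21,-0.001,-0.7],[0,0,-0.123,-0.0045,0.255,-0.003,-0.7],[0,0,-0.123,-0.0047,0.285,-0.003,-0.7],[0,0,-0.123,-0.0047,0.2943,-0.003,-0.7],[0,0,-0.123,-0.0047,0.2943,-0.003,-0.7],[0,0,-0.123,-0.0047,0.2943,-0.003,-0.7]]}}

```text
time: 34.7
tool_pos: [0.6307, 0.2213, 0.166]
orientation: [-2.099, -2.331, 0.004]
force: [0.7, -0.4, -0.5]
opening: 0.0231
gripper_force: 8.0
```

Request:
{"name": "arm_command", "arguments": {"plan": [[0,0,0,0,0,0.04,-0.7],[0,0,0,0,0,0.08,-0.7],[0,0,0,0,0,0.1,-0.7],[0,0,0,0,0,0.11,-0.7],[0,0,0,0,0,0.11,-0.7],[0,0,0,0,0,0.11,-0.7]]}}

```text
time: 35.2
tool_pos: [0.6311, 0.2219, 0.0809]
orientation: [-2.1, -2.333, -0.001]
force: [0.2, 0.0, -0.0]
opening: 0.0228
gripper_force: 8.0
```

```bash
python3 - <<'E'
from h import *
st(); go(.6318,.2217,.039,.105)
E
```

```text
t 35.2 tcp [0.6311 0.2219 0.0809] rot [-2.100e+00 -2.333e+00 -1.000e-03] F [ 0.2  0.  -0. ] T [-0.02 -0.08  0.01] open 0.0228 gf 8.0 j6 [0.28 0.68 1.26 0.   1.2  0.18]
go turn [-0.0017 -0.0026  0.0003] shift [-0.0004  0.0009  0.0524] | dist 0.0419
```

Request:
{"name": "arm_command", "arguments": {"plan": [[0,0,0,-0.0003,0.0007,0.012,-0.7],[0,0,0,-0.0003,0.0007,0.02,-0.7],[0,0,0,-0.0003,0.0007,0.025,-0.7],[0,0,0,-0.0003,0.0007,0.03,-0.7],[0,0,0,-0.0003,0.0007,0.03,-0.7]]}}

```text
time: 35.62
tool_pos: [0.6313, 0.2214, 0.055]
orientation: [-2.1, -2.332, 0.002]
force: [-0.1, 0.0, -0.7]
opening: 0.0226
gripper_force: 8.0
```

```bash
python3 - <<'E'
from h import *
st(); go(.6318,.2217,.039,.105)
E
```

```text
t 35.62 tcp [0.6313 0.2214 0.055 ] rot [-2.100e+00 -2.332e+00  2.000e-03] F [-0.1  0.  -0.7] T [ 0.02 -0.07  0.04] open 0.0226 gf 8.0 j6 [0.28 0.71 1.28 0.   1.16 0.18]
go turn [-0.0042 -0.0022 -0.0001] shift [0.0003 0.0007 0.02  ] | dist 0.016
```

Request:
{"name": "arm_command", "arguments": {"plan": [[0,0,0,0,0.0003,0.008,-0.7],[0,0,0,0,0.0003,0.015,-0.7],[0,0,0,0,0.0003,0.018,-0.7],[0,0,0,0,0.0003,0.02,-0.7],[0,0,0,0,0.0003,0.021,-0.7],[0,0,0,0,0.0003,0.021,-0.7]]}}

```text
time: 36.12
tool_pos: [0.6319, 0.2216, 0.0393]
orientation: [-2.1, -2.333, 0.0]
force: [0.7, 0.6, 0.4]
opening: 0.0223
gripper_force: 8.0
```

Request:
{"name": "arm_command", "arguments": {"plan": [[0,0,0,0,0,0,-0.55],[0,0,0,0,0,0,-0.45],[0,0,0,0,0,0,-0.3],[0,0,0,0,0,0,-0.15],[0,0,0,0,0,0,-0.15],[0,0,0,0,0,-0.04,-0.15],[0,0,0,0,0,-0.08,-0.15],[0,0,0,0,0,-0.12,0.3],[0,0,0,0,0,-0.12,0.3]]}}

```text
time: 36.87
tool_pos: [0.6344, 0.2221, 0.1425]
orientation: [2.1, 2.333, 0.013]
force: [0.3, 0.4, -0.2]
opening: 0.0499
gripper_force: 0.0
```

```bash
python3 - <<'E'
from h import *
st(); s=shot("scene"); d=shot("top")
for n,dd in(("top",d),("sc",s)):
  H,S,V=[dd["hsv"][...,i] for i in range(3)]
  for c,st_,m in comps((S<60)&(V>100),300):
    r=rack(dd,m)
    if .3<r[0][0]<.6 and abs(r[2][0]-.213)<.02: print(n,st_[:4],[np.round(q,4) for q in r])
cv2.imwrite("pics/v.png",cv2.resize(s["img"][150:290,220:480,::-1],None,fx=3,fy=3,interpolation=cv2.INTER_CUBIC))
E
```

```text
t 36.87 tcp [0.6344 0.2221 0.1425] rot [2.1   2.333 0.013] F [ 0.3  0.4 -0.2] T [-0.02 -0.06 -0.01] open 0.0499 gf 0.0 j6 [0.28 0.62 1.21 0.   1.31 0.18]
top [311 154  75  34] [array([ 0.5937, -0.302 ]), np.float64(-0.0105), array([0.2127, 0.0932])]
top [213 160  83  49] [array([ 0.5553, -0.027 ]), np.float64(-0.0912), array([0.2305, 0.1234])]
top [302 229  77  17] [array([ 0.4008, -0.2718]), np.float64(-0.0172), array([0.214 , 0.0452])]
sc [132 180  81  24] [array([ 0.3975, -0.2725]), np.float64(-0.03), array([0.2165, 0.0488])]
```

View pics/v.png

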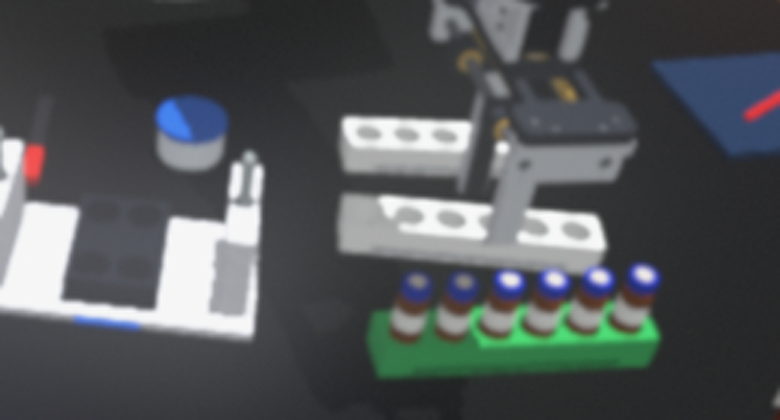

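All six vials stand in the green rack (caps from (413,285) to (643,275)) and both white racks are empty. Next I'll pick up rack_b at its middle.

```bash
python3 - <<'E'
from h import *
go(.511,.261,.14,-.088)
E
```

```text
go turn [ 1.000e-04 -3.000e-03  2.457e-01] shift [ 0.065  -0.1459 -0.0044] | dist 0.1279
```

Request:
{"name": "arm_command", "arguments": {"plan": [[0,0,0.05,0.015,-0.035,0,0.49],[0,0,0.1,0.03,-0.07,0,0.49],[0,0,0.15,0.045,-0.105,0,0.49],[0,0,0.2,0.06,-0.135,0,0.49],[0,0,0.2457,0.065,-0.1459,-0.004,0.49],[0,0,0.2457,0.065,-0.1459,-0.004,0.49],[0,0,0.2457,0.065,-0.1459,-0.004,0.49],[0,0,0.2457,0.065,-0.1459,-0.004,0.49]]}}

```text
time: 37.63
tool_pos: [0.5111, 0.2605, 0.138]
orientation: [-2.314, -2.121, 0.002]
force: [0.5, 0.2, 0.9]
opening: 0.0698
gripper_force: 0.0
```

```bash
python3 - <<'E'
from h import *
st(); go(.511,.261,.007,-.088)
E
```

```text
t 37.63 tcp [0.5111 0.2605 0.138 ] rot [-2.314e+00 -2.121e+00  2.000e-03] F [0.5 0.2 0.9] T [-0.03 -0.13 -0.  ] open 0.0698 gf 0.0 j6 [0.41 0.42 1.53 0.   1.2  0.49]
go turn [-0.0038 -0.0013  0.0011] shift [0.0005 0.0003 0.1637] | dist 0.131
```

Request:
{"name": "arm_command", "arguments": {"plan": [[0,0,0,0,0,0.045,0.49],[0,0,0,0,0,0.09,0.49],[0,0,0,0,0,0.13,0.49],[0,0,0,0,0,0.155,0.49],[0,0,0,0,0,0.163,0.49],[0,0,0,0,0,0.163,0.2],[0,0,0,0,0,0.163,-0.1],[0,0,0,0,0,0.163,-0.3],[0,0,0,0,0,0.163,-0.4],[0,0,0,0,0,0.163,-0.4]], "grip_force": 20}}

```text
time: 38.47
tool_pos: [0.5108, 0.2613, 0.0095]
orientation: [-2.315, -2.12, -0.002]
force: [-1.4, 0.8, 0.9]
opening: 0.0403
gripper_force: 0.7
```

```bash
python3 - <<'E'
from h import *
st()
E
```

```text
t 38.47 tcp [0.5108 0.2613 0.0095] rot [-2.315e+00 -2.120e+00 -2.000e-03] F [-1.4  0.8  0.9] T [ 0.07  0.22 -0.01] open 0.0403 gf 0.7 j6 [0.41 0.58 1.61 0.   0.95 0.49]
```

Request:
{"name": "arm_command", "arguments": {"plan": [[0,0,0,0,0,0,-0.4],[0,0,0,0,0,0,-0.4],[0,0,0,0,0,0,-0.4],[0,0,0,0,0,0,-0.4]]}}

```text
time: 38.8
tool_pos: [0.5107, 0.2613, 0.0093]
orientation: [-2.315, -2.12, -0.001]
force: [-1.9, -1.2, 6.4]
opening: 0.0376
gripper_force: 20.0
```

Request:
{"name": "arm_command", "arguments": {"plan": [[0,0,0,0,0,-0.02,-0.4],[0,0,0,0,0,-0.05,-0.4],[0,0,0,0,0,-0.09,-0.4],[0,0,0,0,0,-0.13,-0.4],[0,0,0,0,0,-0.17,-0.4],[0,0,0,0,0,-0.21,-0.4],[0,0,0,0,0,-0.24,-0.4],[0,0,0,0,0,-0.24,-0.4]]}}

```text
time: 39.47
tool_pos: [0.5122, 0.2614, 0.2059]
orientation: [-2.317, -2.122, -0.011]
force: [-0.0, -0.1, -1.1]
opening: 0.0379
gripper_force: 20.0
```

```bash
python3 - <<'E'
from h import *
st(); go(.399,-.2725,.19,-.018)
d=shot("top")
H,S,V=[d["hsv"][...,i] for i in range(3)]
for c,st_,m in comps((S<60)&(V>100),300):
    print(st_[:4],[np.round(q,4) for q in box(d,m,.03,.17)]) if 60<c[0]<220 and c[1]>180 else 0
E
```

```text
t 39.47 tcp [0.5122 0.2614 0.2059] rot [-2.317 -2.122 -0.011] F [-0.  -0.1 -1.1] T [-0.05 -0.09 -0.02] open 0.0379 gf 20.0 j6 [0.41 0.35 1.45 0.   1.33 0.49]
go turn [ 0.0064 -0.0067 -0.0891] shift [-0.6773 -0.0824  0.0159] | dist 0.546
[ 31 141  87 103] [array([0.5195, 0.4204]), np.float64(-1.1876), array([0.1883, 0.1834])]
[126 179  52  27] [array([0.5161, 0.2197]), np.float64(-0.0139), array([0.1168, 0.0604])]
[ 53 222 112 162] [array([0.2478, 0.3334]), np.float64(-1.4223), array([0.3928, 0.2261])]
[132 233  56  17] [array([0.3983, 0.1987]), np.float64(-0.0061), array([0.1257, 0.0376])]
```

Request:
{"name": "arm_command", "arguments": {"plan": [[0,0,0,-0.025,-0.003,0,-0.4],[0,0,0,-0.065,-0.008,0,-0.4],[0,0,0,-0.11,-0.013,0,-0.4],[0,0,0,-0.155,-0.018,0,-0.4],[0,0,0,-0.2,-0.024,0,-0.4],[0,0,0,-0.245,-0.03,0,-0.4],[0,0,0,-0.29,-0.035,0,-0.4],[0,0,0,-0.335,-0.04,0,-0.4],[0,0,0,-0.37,-0.045,0,-0.4],[0,0,0,-0.39,-0.047,0,-0.4]]}}

```text
time: 40.35
tool_pos: [0.4444, -0.049, 0.1985]
orientation: [-2.316, -2.117, 0.003]
force: [0.4, -0.0, -0.9]
opening: 0.0381
gripper_force: 20.0
```

```bash
python3 - <<'E'
from h import *
st(); go(.399,-.2725,.19,-.018)
d=shot("top")
H,S,V=[d["hsv"][...,i] for i in range(3)]
for c,st_,m in comps((S<60)&(V>100),300):
    print(st_[:4],[np.round(q,4) for q in rack(d,m)]) if 200<c[0]<400 and c[1]>200 else 0
E
```

```text
t 40.35 tcp [ 0.4444 -0.049   0.1985] rot [-2.316 -2.117  0.003] F [ 0.4 -0.  -0.9] T [-0.06 -0.06 -0.01] open 0.0381 gf 20.0 j6 [-0.19  0.08  1.8   0.    1.27 -0.1 ]
go turn [-0.0059 -0.0019 -0.0914] shift [-0.2833 -0.0314  0.0104] | dist 0.2282
[213 160 166 122] [array([ 0.4425, -0.1419]), np.float64(-0.0921), array([0.4811, 0.3264])]
[184 273 103 111] [array([0.1501, 0.0279]), np.float64(1.5377), array([0.3016, 0.2781])]
```

Request:
{"name": "arm_command", "arguments": {"plan": [[0,0,-0.03,-0.025,-0.003,0,-0.4],[0,0,-0.06,-0.065,-0.008,0,-0.4],[0,0,-0.0914,-0.11,-0.013,0,-0.4],[0,0,-0.0914,-0.155,-0.018,0,-0.4],[0,0,-0.0914,-0.2,-0.024,0,-0.4],[0,0,-0.0914,-0.245,-0.028,0.005,-0.4],[0,0,-0.0914,-0.275,-0.031,0.01,-0.4],[0,0,-0.0914,-0.2815,-0.031,0.01,-0.4],[0,0,-0.0914,-0.2815,-0.031,0.01,-0.4],[0,0,-0.0914,-0.2815,-0.031,0.01,-0.4]]}}

```text
time: 41.23
tool_pos: [0.4013, -0.2681, 0.1908]
orientation: [-2.236, -2.2, 0.001]
force: [-0.1, 0.6, -1.5]
opening: 0.0378
gripper_force: 20.0
```

```bash
python3 - <<'E'
from h import *
st(); go(.3995,-.271,.0395,-.018)
E
```

```text
t 41.23 tcp [ 0.4013 -0.2681  0.1908] rot [-2.236e+00 -2.200e+00  1.000e-03] F [-0.1  0.6 -1.5] T [-0.02 -0.08 -0.01] open 0.0378 gf 20.0 j6 [-0.66  0.17  1.72  0.    1.26 -0.65]
go turn [-0.0044 -0.0036  0.0021] shift [-0.0043 -0.0015  0.1891] | dist 0.1514
```

Request:
{"name": "arm_command", "arguments": {"plan": [[0,0,0,-0.003,-0.001,0.03,-0.4],[0,0,0,-0.003,-0.0015,0.07,-0.4],[0,0,0,-0.003,-0.0015,0.11,-0.4],[0,0,0,-0.003,-0.0015,0.145,-0.4],[0,0,0,-0.003,-0.0015,0.165,-0.4],[0,0,0,-0.003,-0.0015,0.175,-0.4],[0,0,0,-0.003,-0.0015,0.18,-0.4],[0,0,0,-0.003,-0.0015,0.18,-0.4]]}}

```text
time: 41.9
tool_pos: [0.4001, -0.2704, 0.0477]
orientation: [-2.236, -2.202, 0.001]
force: [-0.6, -0.1, -1.8]
opening: 0.038
gripper_force: 20.0
```

```bash
python3 - <<'E'
from h import *
st(); go(.3995,-.271,.0395,-.018)
s=shot("scene");cv2.imwrite("pics/s1.png",cv2.resize(s["img"][140:230,100:260,::-1],None,fx=4,fy=4,interpolation=cv2.INTER_CUBIC))
E
```

```text
t 41.9 tcp [ 0.4001 -0.2704  0.0477] rot [-2.236e+00 -2.202e+00  1.000e-03] F [-0.6 -0.1 -1.8] T [-0.06 -0.11  0.03] open 0.038 gf 20.0 j6 [-0.67  0.36  1.86 -0.    0.93 -0.65]
go turn [-0.0031 -0.0023  0.0036] shift [-0.0008 -0.0007  0.0102] | dist 0.0082
```

View pics/s1.png

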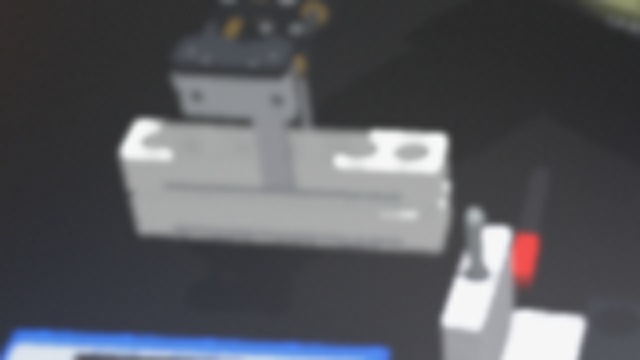

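The held rack (ends at x of about 125 and 448) is squarely above rack_e (135 and 445). I'll lower it to contact and release.

Request:
{"name": "arm_command", "arguments": {"plan": [[0,0,0,0,0,0.004,-0.4],[0,0,0,0,0,0.007,-0.4],[0,0,0,0,0,0.009,-0.4],[0,0,0,0,0,0.0105,-0.4],[0,0,0,0,0,0.0112,-0.4],[0,0,0,0,0,0.0112,-0.4]]}}

```text
time: 42.45
tool_pos: [0.3998, -0.2711, 0.0393]
orientation: [-2.238, -2.202, 0.001]
force: [-2.5, 3.2, 7.2]
opening: 0.038
gripper_force: 20.0
```

```bash
python3 - <<'E'
from h import *
st()
E
```

```text
t 42.45 tcp [ 0.3998 -0.2711  0.0393] rot [-2.238e+00 -2.202e+00  1.000e-03] F [-2.5  3.2  7.2] T [0.48 0.52 0.05] open 0.038 gf 20.0 j6 [-0.67  0.37  1.86 -0.    0.91 -0.66]
```

Request:
{"name": "arm_command", "arguments": {"plan": [[0,0,0,0,0,0,-0.1],[0,0,0,0,0,0,0.2],[0,0,0,0,0,0,0.49],[0,0,0,0,0,0,0.49],[0,0,0,0,0,-0.03,0.49],[0,0,0,0,0,-0.07,0.49],[0,0,0,0,0,-0.11,0.49],[0,0,0,0,0,-0.15,0.49],[0,0,0,0,0,-0.19,0.49],[0,0,0,0,0,-0.19,0.49]]}}

```text
time: 43.28
tool_pos: [0.4018, -0.2725, 0.1965]
orientation: [2.235, 2.199, 0.001]
force: [0.3, -0.7, 0.5]
opening: 0.0699
gripper_force: 0.0
```

```bash
python3 - <<'E'
from h import *
st(); go(.396,.275,.19,.0085)
E
```

```text
t 43.28 tcp [ 0.4018 -0.2725  0.1965] rot [2.235e+00 2.199e+00 1.000e-03] F [ 0.3 -0.7  0.5] T [-0.05 -0.03 -0.01] open 0.0699 gf 0.0 j6 [-0.67  0.16  1.71 -0.    1.26 -0.66]
go turn [ 0.0059  0.0048 -0.0315] shift [ 0.6842 -0.0183  0.0056] | dist 0.5476
```

Request:
{"name": "arm_command", "arguments": {"plan": [[0,0,0,0.05,-0.001,0,0.49],[0,0,0,0.1,-0.002,0,0.49],[0,0,0,0.15,-0.004,0,0.49],[0,0,0,0.2,-0.005,0,0.49],[0,0,0,0.25,-0.007,0,0.49],[0,0,0,0.3,-0.008,0,0.49],[0,0,0,0.35,-0.01,0,0.49],[0,0,0,0.4,-0.011,0,0.49],[0,0,0,0.44,-0.012,0,0.49],[0,0,0,0.45,-0.012,0,0.49]]}}

```text
time: 44.12
tool_pos: [0.3958, 0.0922, 0.1911]
orientation: [-2.234, -2.205, 0.0]
force: [0.0, -0.6, -0.2]
opening: 0.0699
gripper_force: 0.0
```

```bash
python3 - <<'E'
from h import *
st(); go(.396,.275,.12,.0085)
E
```

```text
t 44.12 tcp [0.3958 0.0922 0.1911] rot [-2.234 -2.205  0.   ] F [ 0.  -0.6 -0.2] T [-0.1  -0.08  0.07] open 0.0699 gf 0.0 j6 [ 0.14 -0.01  1.91  0.    1.24  0.15]
go turn [-0.0029 -0.0028 -0.0276] shift [ 0.2283 -0.0026  0.0893] | dist 0.1961
```

Request:
{"name": "arm_command", "arguments": {"plan": [[0,0,-0.0276,0.045,0,0,0.49],[0,0,-0.0276,0.09,0,0,0.49],[0,0,-0.0276,0.135,-0.001,0.01,0.49],[0,0,-0.0276,0.18,-0.002,0.03,0.49],[0,0,-0.0276,0.22,-0.0026,0.06,0.49],[0,0,-0.0276,0.2283,-0.0026,0.089,0.49],[0,0,-0.0276,0.2283,-0.0026,0.089,0.49],[0,0,-0.0276,0.2283,-0.0026,0.089,0.49]]}}

```text
time: 44.78
tool_pos: [0.3967, 0.2709, 0.1198]
orientation: [-2.212, -2.226, 0.005]
force: [1.4, -0.0, 0.4]
opening: 0.0701
gripper_force: 0.0
```

```bash
python3 - <<'E'
from h import *
st(); go(.396,.275,.009,.0085)
E
```

```text
t 44.78 tcp [0.3967 0.2709 0.1198] rot [-2.212 -2.226  0.005] F [ 1.4 -0.   0.4] T [ 0.02 -0.14 -0.02] open 0.0701 gf 0.0 j6 [0.52 0.24 1.81 0.   1.1  0.51]
go turn [-0.0057 -0.0003 -0.0032] shift [ 0.005  -0.0002  0.1385] | dist 0.1109
```

Request:
{"name": "arm_command", "arguments": {"plan": [[0,0,0,0.0025,0,0.04,0.49],[0,0,0,0.0025,0,0.08,0.49],[0,0,0,0.0025,0,0.115,0.49],[0,0,0,0.0025,0,0.13,0.49],[0,0,0,0.0025,0,0.1375,0.49],[0,0,0,0.0025,0,0.1375,0.2],[0,0,0,0.0025,0,0.1375,-0.1],[0,0,0,0.0025,0,0.1375,-0.4],[0,0,0,0.0025,0,0.1375,-0.4],[0,0,0,0.0025,0,0.1375,-0.4]]}}

```text
time: 45.62
tool_pos: [0.3971, 0.274, 0.0113]
orientation: [-2.214, -2.226, -0.001]
force: [-1.6, -0.4, 1.1]
opening: 0.0401
gripper_force: 0.7
```

Request:
{"name": "arm_command", "arguments": {"plan": [[0,0,0,0,0,0,-0.4],[0,0,0,0,0,0,-0.4],[0,0,0,0,0,0,-0.4]]}}

```text
time: 45.87
tool_pos: [0.397, 0.274, 0.0112]
orientation: [-2.213, -2.226, -0.001]
force: [-2.5, -2.2, 8.4]
opening: 0.0378
gripper_force: 20.0
```

```bash
python3 - <<'E'
from h import *
st()
E
```

```text
t 45.87 tcp [0.397  0.274  0.0112] rot [-2.213e+00 -2.226e+00 -1.000e-03] F [-2.5 -2.2  8.4] T [-0.38  0.39 -0.01] open 0.0378 gf 20.0 j6 [0.53 0.42 1.87 0.   0.85 0.52]
```

Request:
{"name": "arm_command", "arguments": {"plan": [[0,0,0,0,0,-0.02,-0.4],[0,0,0,0,0,-0.05,-0.4],[0,0,0,0,0,-0.09,-0.4],[0,0,0,0,0,-0.13,-0.4],[0,0,0,0,0,-0.17,-0.4],[0,0,0,0,0,-0.21,-0.4],[0,0,0,0,0,-0.24,-0.4],[0,0,0,0,0,-0.24,-0.4]]}}

```text
time: 46.53
tool_pos: [0.3986, 0.2744, 0.2074]
orientation: [-2.215, -2.227, -0.011]
force: [0.1, 0.9, -1.7]
opening: 0.0377
gripper_force: 20.0
```

```bash
python3 - <<'E'
from h import *
st(); go(.3998,-.271,.2,-.018)
s=shot("scene");d=shot("top")
for n,dd in(("top",d),("sc",s)):
  H,S,V=[dd["hsv"][...,i] for i in range(3)]
  for c,st_,m in comps((S<60)&(V>100),300):
    r=box(dd,m,.06)
    if .3<r[0][0]<.5 and r[0][1]<-.1: print(n,st_[:4],[np.round(q,4) for q in r])
E
```

```text
t 46.53 tcp [0.3986 0.2744 0.2074] rot [-2.215 -2.227 -0.011] F [ 0.1  0.9 -1.7] T [ 0.01 -0.1   0.02] open 0.0377 gf 20.0 j6 [0.53 0.15 1.7  0.   1.28 0.52]
go turn [ 0.0055 -0.0071  0.0301] shift [-0.6817 -0.0024  0.0055] | dist 0.5454
top [302 229  81  17] [array([ 0.401 , -0.2723]), np.float64(-0.0165), array([0.215, 0.044])]
sc [129 172  84  32] [array([ 0.3992, -0.2726]), np.float64(-0.0058), array([0.2164, 0.0498])]
```

Request:
{"name": "arm_command", "arguments": {"plan": [[0,0,0,-0.025,0,0,-0.4],[0,0,0,-0.065,0,0,-0.4],[0,0,0,-0.11,0,0,-0.4],[0,0,0,-0.155,-0.001,0,-0.4],[0,0,0,-0.2,-0.001,0,-0.4],[0,0,0,-0.245,-0.001,0,-0.4],[0,0,0,-0.29,-0.001,0,-0.4],[0,0,0,-0.335,-0.001,0,-0.4],[0,0,0,-0.37,-0.001,0,-0.4],[0,0,0,-0.39,-0.001,0,-0.4]]}}

```text
time: 47.47
tool_pos: [0.3972, -0.0409, 0.2004]
orientation: [-2.214, -2.222, 0.003]
force: [0.0, 1.1, -1.5]
opening: 0.0379
gripper_force: 20.0
```

```bash
python3 - <<'E'
from h import *
st(); go(.3998,-.271,.2,-.018)
E
```

```text
t 47.47 tcp [ 0.3972 -0.0409  0.2004] rot [-2.214 -2.222  0.003] F [ 0.   1.1 -1.5] T [-0.05 -0.1   0.05] open 0.0379 gf 20.0 j6 [-0.19 -0.04  1.91  0.    1.27 -0.2 ]
go turn [-0.0061 -0.0023  0.0275] shift [-0.2877  0.0022 -0.    ] | dist 0.2301
```

Request:
{"name": "arm_command", "arguments": {"plan": [[0,0,0.0275,-0.025,0,0,-0.4],[0,0,0.0275,-0.065,0,0,-0.4],[0,0,0.0275,-0.11,0.001,0,-0.4],[0,0,0.0275,-0.155,0.001,0,-0.4],[0,0,0.0275,-0.2,0.002,0,-0.4],[0,0,0.0275,-0.245,0.002,0,-0.4],[0,0,0.0275,-0.28,0.002,0,-0.4],[0,0,0.0275,-0.2885,0.002,0,-0.4],[0,0,0.0275,-0.2885,0.002,0,-0.4],[0,0,0.0275,-0.2885,0.002,0,-0.4]]}}

```text
time: 48.3
tool_pos: [0.4006, -0.2686, 0.2002]
orientation: [-2.236, -2.199, 0.001]
force: [-0.3, 0.3, -0.9]
opening: 0.0379
gripper_force: 20.0
```

```bash
python3 - <<'E'
from h import *
st(); go(.3998,-.271,.071,-.018)
E
```

```text
t 48.3 tcp [ 0.4006 -0.2686  0.2002] rot [-2.236e+00 -2.199e+00  1.000e-03] F [-0.3  0.3 -0.9] T [-0.05 -0.11  0.01] open 0.0379 gf 20.0 j6 [-0.67  0.16  1.71  0.    1.28 -0.65]
go turn [-0.0052 -0.0041  0.0017] shift [-0.0035 -0.0002  0.1616] | dist 0.1293
```

Request:
{"name": "arm_command", "arguments": {"plan": [[0,0,0,-0.002,0,0.03,-0.4],[0,0,0,-0.002,-0.0005,0.07,-0.4],[0,0,0,-0.002,-0.0005,0.105,-0.4],[0,0,0,-0.002,-0.0005,0.13,-0.4],[0,0,0,-0.002,-0.0005,0.145,-0.4],[0,0,0,-0.002,-0.0005,0.152,-0.4],[0,0,0,-0.002,-0.0005,0.152,-0.4],[0,0,0,-0.002,-0.0005,0.152,-0.4]]}}

```text
time: 48.97
tool_pos: [0.4006, -0.2701, 0.0804]
orientation: [-2.237, -2.203, 0.001]
force: [-0.2, -0.1, -1.0]
opening: 0.038
gripper_force: 20.0
```

```bash
python3 - <<'E'
from h import *
st(); go(.3998,-.271,.071,-.018)
s=shot("scene");cv2.imwrite("pics/s2.png",cv2.resize(s["img"][130:220,100:260,::-1],None,fx=4,fy=4,interpolation=cv2.INTER_CUBIC))
E
```

```text
t 48.97 tcp [ 0.4006 -0.2701  0.0804] rot [-2.237e+00 -2.203e+00  1.000e-03] F [-0.2 -0.1 -1. ] T [-0.01 -0.09 -0.04] open 0.038 gf 20.0 j6 [-0.67  0.3   1.83 -0.    1.01 -0.65]
go turn [-0.0025 -0.0019  0.0035] shift [-0.0011 -0.001   0.0118] | dist 0.0095
```

View pics/s2.png

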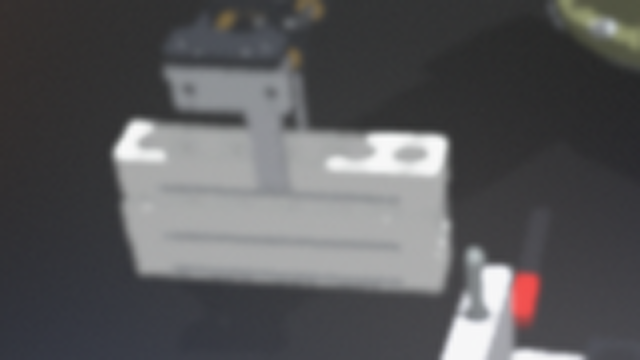

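The three racks are in line (right edges at about x = 447). I'll lower it to contact.

Request:
{"name": "arm_command", "arguments": {"plan": [[0,0,0,-0.0005,-0.0005,0.004,-0.4],[0,0,0,-0.0005,-0.0005,0.007,-0.4],[0,0,0,-0.0005,-0.0005,0.0095,-0.4],[0,0,0,-0.0005,-0.0005,0.0115,-0.4],[0,0,0,-0.0005,-0.0005,0.0128,-0.4],[0,0,0,-0.0005,-0.0005,0.0128,-0.4]]}}

```text
time: 49.52
tool_pos: [0.4001, -0.2713, 0.071]
orientation: [-2.238, -2.202, 0.001]
force: [-5.9, 5.6, 18.5]
opening: 0.0375
gripper_force: 20.0
```

```bash
python3 - <<'E'
from h import *
st()
E
```

```text
t 49.52 tcp [ 0.4001 -0.2713  0.071 ] rot [-2.238e+00 -2.202e+00  1.000e-03] F [-5.9  5.6 18.5] T [0.95 1.23 0.04] open 0.0375 gf 20.0 j6 [-0.67  0.32  1.84 -0.    0.98 -0.66]
```

Request:
{"name": "arm_command", "arguments": {"plan": [[0,0,0,0,0,-0.0015,-0.4],[0,0,0,0,0,-0.0015,-0.4],[0,0,0,0,0,-0.0015,-0.1],[0,0,0,0,0,-0.0015,0.3],[0,0,0,0,0,-0.0015,0.3],[0,0,0,0,0,-0.03,0.3],[0,0,0,0,0,-0.07,0.3],[0,0,0,0,0,-0.11,0.3],[0,0,0,0,0,-0.15,0.3],[0,0,0,0,0,-0.19,0.3]]}}

```text
time: 50.35
tool_pos: [0.4, -0.2712, 0.2232]
orientation: [-2.237, -2.201, 0.001]
force: [0.3, 0.0, 0.6]
opening: 0.0611
gripper_force: 0.0
```

Request:
{"name": "arm_command", "arguments": {"plan": [[0,0,0,-0.05,0,-0.03,0.3],[0,0,0,-0.1,-0.04,-0.05,0.3],[0,0,0,-0.15,-0.08,-0.05,0.3],[0,0,0,-0.2,-0.12,-0.05,0.3],[0,0,0,-0.2,-0.15,-0.05,0.3],[0,0,0,-0.2,-0.15,-0.05,0.3],[0,0,0,-0.2,-0.15,-0.05,0.3]]}}

```text
time: 50.93
tool_pos: [0.2756, -0.4307, 0.2615]
orientation: [-2.241, -2.197, 0.001]
force: [-0.6, 0.8, -0.5]
opening: 0.061
gripper_force: 0.0
```

```bash
python3 - <<'E'
from h import *
st(); s=shot("scene");d=shot("top")
o=np.zeros((600,780,3),np.uint8)
o[:340]=cv2.resize(s["img"][150:300,110:455,::-1],(780,340),interpolation=cv2.INTER_CUBIC); o[345:600,:560]=cv2.resize(d["img"][120:280,80:430,::-1],(560,255),interpolation=cv2.INTER_CUBIC); cv2.imwrite("pics/f.png",o)
print(green(d)[:2])
for n,dd in(("top",d),("sc",s)):
  H,S,V=[dd["hsv"][...,i] for i in range(3)]
  for c,st_,m in comps((S<60)&(V>100),300):
    r=box(dd,m,.09)
    if .3<r[0][0]<.5 and r[0][1]<-.1: print(n,st_[:4],[np.round(q,4) for q in r])
E
```

```text
t 50.93 tcp [ 0.2756 -0.4307  0.2615] rot [-2.241e+00 -2.197e+00  1.000e-03] F [-0.6  0.8 -0.5] T [-0.06 -0.09  0.04] open 0.061 gf 0.0 j6 [-1.07  0.18  1.54 -0.    1.43 -1.05]
(array([0.62361711, 0.27342931]), np.float64(0.15377504924086471))
top [302 229  84  17] [array([ 0.4012, -0.2714]), np.float64(-0.017), array([0.2131, 0.0427])]
sc [128 162  85  42] [array([ 0.399, -0.272]), np.float64(-0.0137), array([0.2151, 0.0483])]
```

View pics/f.png

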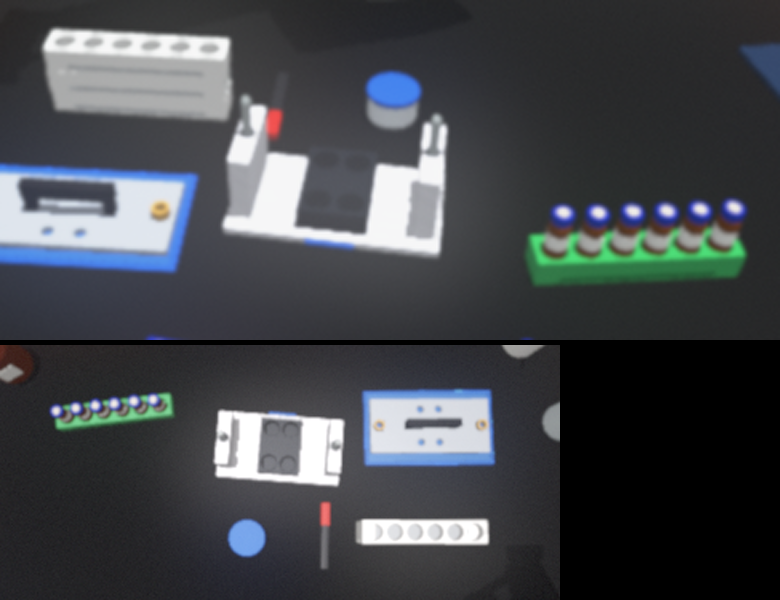

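The stack at (138,75) is square and all six vials stand evenly in the green rack. The plate is centred on the mat, and the tub and marker have not moved. I'll hand it in.

```bash
python3 -c "
from station import bot
print(bot.sign_off())"
```

```text
the job is handed in; nothing more can be done
None
```

The job is handed in, but `sign_off()` gave no verdict; the last pictures show the plate flat on the mat, all six vials upright in the green rack, the two emptied white racks stacked squarely on the empty one, and the tub and marker not visibly moved.

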